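Sort chromatography columns by length with a stepped gauge

ROBOT

A 6-joint arm with a two-finger parallel gripper is mounted at the origin on the work surface. World frame = base frame: x ahead of the robot, y to its left, z up, the work surface at z = 0. Lengths are in m, angles in rad, forces in N, time in s.
With the tool pointing down it reaches from about 0.35 to 0.775 m from the base axis. Payload 7.3 kg.
Tool frame: the origin (TCP) lies at the very end of the fingers, on their centre line; the grasp point (between the pads) lies manip.grasp_offset behind it (manip.grasp_offset is the distance from the TCP to the grasp point, in m); x points along the fingers, z is the direction in which the jaws open and shut, and the axes are right-handed (so a half turn about x gives the same grasp; the last joint's range is limited). The gripper opens to 92 mm and grips with 3 to 60 N. Pads are 19 mm wide; open, the fingers measure 130 mm over their backs; the gripper's body (75 mm by 190 mm) begins 47 mm behind the grasp point.
Start: joints at [-1.304, 0.342, 1.524, -0, 1.275, -0.146], TCP at [0.211, -0.481, 0.227] pointing down, gripper open.
Joint ranges: [-2.53, 2.53], [-0.77, 2.02], [0.04, 2.7], [-1, 4.14], [0.28, 2.66], [-3.11, 3.11]. Speed limits (rad/s): [2.57, 2.57, 3.14, 3.14, 3.14, 3.14].

INTERFACE

Orientations are given as a unit quaternion [x, y, z, w].
In Python, from rig import manip, cams, job gives the robot as it stands.
- The arm moves only by the tool jog_arm, never from a script. Its argument "plan" is one flat list of numbers, 6 for each row, row after row: the shift along the tool's x, y, z normalised to -1 to 1, where 1 is 750 mm, then the turn, a rotation vector about the tool's x, y, z normalised to -1 to 1, where 1 is 30 degrees. A call has exactly 5 rows; each row is the pose to reach, as a shift and turn from the pose commanded when the call began, along the tool's axes at that moment; what a row does not reach only later rows make up. A row lasts 1/8 s, in which the tool goes at most 62.5 mm and 10.7 degrees, less where a joint would pass 70% of its speed; a pose out of reach is approached as far as the arm can. A call with a number of a shift or a turn outside -1 to 1 is refused whole. A call with a gripper value outside its range is refused whole. "jaw" is the opening, from 0 (shut) to 1 (fully open), set as the call begins (left out, the last holds). The fingers move at their own pace and stop on an object; "squeeze" is the grip in N (left out, the last holds). Time passes only in rows, so rows that repeat a pose let the fingers close, or fill a call up. It gives the time, the measured TCP pose, the force and the opening at its end, in the units of the state.
- manip.sense(): the state, without advancing time (a new reading comes with each control period).
- cams.camera(name): name is "scene" or "top" or "wrist"; returns a dict with "pixels" (420x560x3 uint8, red, green, blue), "intrinsics" (3x3 intrinsics, pixels), "origin" and "orientation" of the camera in the world. Camera axes: x right, y down, z forward; pixel columns grow to the right and rows downward; lengths in m; the calibration is good to about 2 mm. A picture is of the moment at which its call begins. There is no depth.
- job.finish_job(): hands the job in, once; it reports no verdict.
The state is a dict: "time": time; "qpos": joint angles; "joint_velocities": joint speeds; "joint_torque": joint torques, N m; "tool_pos": TCP position; "tcp_rot": TCP orientation; "force": force on the tool from outside, world axes, zero at the start; "wrist_torque": the same for the moment, N m; "grip_width": finger opening in m.
Only numpy, scipy, OpenCV 4.12 (cv2) and the standard library are available. Lean on these libraries where they do the work, as an engineer would, in place of code of your own. Each camera call takes 0.05 s, during which the arm holds its last target.

TASK

Sort the three unmarked steel columns by length, one at a time and in any order: lay a column lengthwise into the stepped gauge, down on the coloured step that stops it, then put it into the compartment of that colour and let go before you take the next. Each column must be tried in the gauge and end lying flat in its compartment. Set columns down, never drop them, and leave the bottles and the beaker where they stand.

Things in the scene. Friction and masses are not known exactly. Their poses are not given: they have to be found in the camera images.
- column_a: A plain steel chromatography column: a tube 18 mm in diameter with a hexagonal nut (24 mm across flats, 16 mm long) on each end, lying on the nuts' flats in the steel tray. It is 90, 115 or 140 mm long over all: not told which, the gauge shows it. Origin at its centre on the tube's axis (12 mm above what it lies on), x along the tube. About 200 g.
- column_b: A plain steel chromatography column: a tube 18 mm in diameter with a hexagonal nut (24 mm across flats, 16 mm long) on each end, lying on the nuts' flats in the steel tray. It is 90, 115 or 140 mm long over all: not told which, the gauge shows it. Origin at its centre on the tube's axis (12 mm above what it lies on), x along the tube. About 200 g.
- column_c: A plain steel chromatography column: a tube 18 mm in diameter with a hexagonal nut (24 mm across flats, 16 mm long) on each end, lying on the nuts' flats in the steel tray. It is 90, 115 or 140 mm long over all: not told which, the gauge shows it. Origin at its centre on the tube's axis (12 mm above what it lies on), x along the tube. About 200 g.
- gauge: Fixed length gauge: two mirrored stairs along its x, 40 mm wide, open at the sides, on a 6 mm plate. Origin under its centre. From the centre each way: nothing to 36 mm, blue step to 49 (top 20 mm above bench), yellow to 61.5 (top 42), red to 85 (top 64). A level, centred column along x rests on both stairs: 90 mm on blue, 115 on yellow, 140 on red (axis 32, 54, 76 mm up).
- bin_blue: Blue open compartment for columns 90 mm long, fixed to the bench: inside 114 mm along its x, 80 mm along its y, walls 4 mm thick and 22 mm high over all, floor top 4 mm above the bench. Origin at the centre of its underside.
- bin_yellow: Yellow open compartment for columns 115 mm long, fixed to the bench: inside 139 mm along its x, 80 mm along its y, walls 4 mm thick and 22 mm high over all, floor top 4 mm above the bench. Origin at the centre of its underside.
- bin_red: Red open compartment for columns 140 mm long, fixed to the bench: inside 164 mm along its x, 80 mm along its y, walls 4 mm thick and 22 mm high over all, floor top 4 mm above the bench. Origin at the centre of its underside.
- steel_tray: Stainless tray fixed to the bench, 250 mm (x) by 310 mm (y) outside, walls 4 mm thick and 26 mm high over all, floor top 4 mm above the bench. Origin at the centre of its underside.
- amber_bottle: Bystander: amber bottle with a black cap, 56 mm in diameter, 130 mm tall, standing loose in the steel tray. Origin at the centre of its underside.
- amber_jug: Bystander: large amber bottle with a black cap, 86 mm in diameter, 185 mm tall, standing loose on the bench. Origin at the centre of its underside.
- beaker: Bystander: glass beaker, 68 mm across the rim, 85 mm tall, standing loose on the bench. Origin at the centre of its underside.
Things that resemble listed ones, but are neither listed nor needed, are in the scene too. Leave any green look-alike of the column_a alone.

How it is judged:
On the way, in this order (a step that is already met when the one before it is completed fails the run):
1. a first column lies lengthwise in the gauge, down on the step that fits its length (((x of column_a in the frame of gauge between -0.012 and 0.012 m and y of column_a in the frame of gauge between -0.014 and 0.014 m and z of column_a in the frame of gauge between 0.048 and 0.06 m and angle between the x axis of column_a and the x axis of gauge, either way round below 0.17 rad) or (x of column_b in the frame of gauge between -0.012 and 0.012 m and y of column_b in the frame of gauge between -0.014 and 0.014 m and z of column_b in the frame of gauge between 0.07 and 0.082 m and angle between the x axis of column_b and the x axis of gauge, either way round below 0.17 rad) or (x of column_c in the frame of gauge between -0.012 and 0.012 m and y of column_c in the frame of gauge between -0.014 and 0.014 m and z of column_c in the frame of gauge between 0.026 and 0.038 m and angle between the x axis of column_c and the x axis of gauge, either way round below 0.17 rad))), for 0.2 s.
2. one column lies released in its matching compartment (((x of column_a in the frame of bin_yellow between -0.02 and 0.02 m and y of column_a in the frame of bin_yellow between -0.035 and 0.035 m and z of column_a in the frame of bin_yellow between 0.008 and 0.022 m and contact force between column_a and the fingers below 0.2 N) or (x of column_b in the frame of bin_red between -0.02 and 0.02 m and y of column_b in the frame of bin_red between -0.035 and 0.035 m and z of column_b in the frame of bin_red between 0.008 and 0.022 m and contact force between column_b and the fingers below 0.2 N) or (x of column_c in the frame of bin_blue between -0.02 and 0.02 m and y of column_c in the frame of bin_blue between -0.035 and 0.035 m and z of column_c in the frame of bin_blue between 0.008 and 0.022 m and contact force between column_c and the fingers below 0.2 N))), for 0.2 s.
3. with one column put away, another lies in the gauge on its step (((x of column_a in the frame of bin_yellow between -0.02 and 0.02 m and y of column_a in the frame of bin_yellow between -0.035 and 0.035 m and z of column_a in the frame of bin_yellow between 0.008 and 0.022 m and contact force between column_a and the fingers below 0.2 N) or (x of column_b in the frame of bin_red between -0.02 and 0.02 m and y of column_b in the frame of bin_red between -0.035 and 0.035 m and z of column_b in the frame of bin_red between 0.008 and 0.022 m and contact force between column_b and the fingers below 0.2 N) or (x of column_c in the frame of bin_blue between -0.02 and 0.02 m and y of column_c in the frame of bin_blue between -0.035 and 0.035 m and z of column_c in the frame of bin_blue between 0.008 and 0.022 m and contact force between column_c and the fingers below 0.2 N)) and ((x of column_a in the frame of gauge between -0.012 and 0.012 m and y of column_a in the frame of gauge between -0.014 and 0.014 m and z of column_a in the frame of gauge between 0.048 and 0.06 m and angle between the x axis of column_a and the x axis of gauge, either way round below 0.17 rad) or (x of column_b in the frame of gauge between -0.012 and 0.012 m and y of column_b in the frame of gauge between -0.014 and 0.014 m and z of column_b in the frame of gauge between 0.07 and 0.082 m and angle between the x axis of column_b and the x axis of gauge, either way round below 0.17 rad) or (x of column_c in the frame of gauge between -0.012 and 0.012 m and y of column_c in the frame of gauge between -0.014 and 0.014 m and z of column_c in the frame of gauge between 0.026 and 0.038 m and angle between the x axis of column_c and the x axis of gauge, either way round below 0.17 rad))), for 0.2 s.
4. two columns lie released in their matching compartments ((((x of column_a in the frame of bin_yellow between -0.02 and 0.02 m and y of column_a in the frame of bin_yellow between -0.035 and 0.035 m and z of column_a in the frame of bin_yellow between 0.008 and 0.022 m and contact force between column_a and the fingers below 0.2 N) and (x of column_b in the frame of bin_red between -0.02 and 0.02 m and y of column_b in the frame of bin_red between -0.035 and 0.035 m and z of column_b in the frame of bin_red between 0.008 and 0.022 m and contact force between column_b and the fingers below 0.2 N)) or ((x of column_a in the frame of bin_yellow between -0.02 and 0.02 m and y of column_a in the frame of bin_yellow between -0.035 and 0.035 m and z of column_a in the frame of bin_yellow between 0.008 and 0.022 m and contact force between column_a and the fingers below 0.2 N) and (x of column_c in the frame of bin_blue between -0.02 and 0.02 m and y of column_c in the frame of bin_blue between -0.035 and 0.035 m and z of column_c in the frame of bin_blue between 0.008 and 0.022 m and contact force between column_c and the fingers below 0.2 N)) or ((x of column_b in the frame of bin_red between -0.02 and 0.02 m and y of column_b in the frame of bin_red between -0.035 and 0.035 m and z of column_b in the frame of bin_red between 0.008 and 0.022 m and contact force between column_b and the fingers below 0.2 N) and (x of column_c in the frame of bin_blue between -0.02 and 0.02 m and y of column_c in the frame of bin_blue between -0.035 and 0.035 m and z of column_c in the frame of bin_blue between 0.008 and 0.022 m and contact force between column_c and the fingers below 0.2 N)))), for 0.2 s.
5. with two put away, the third lies in the gauge on its step ((((x of column_a in the frame of bin_yellow between -0.02 and 0.02 m and y of column_a in the frame of bin_yellow between -0.035 and 0.035 m and z of column_a in the frame of bin_yellow between 0.008 and 0.022 m and contact force between column_a and the fingers below 0.2 N) and (x of column_b in the frame of bin_red between -0.02 and 0.02 m and y of column_b in the frame of bin_red between -0.035 and 0.035 m and z of column_b in the frame of bin_red between 0.008 and 0.022 m and contact force between column_b and the fingers below 0.2 N)) or ((x of column_a in the frame of bin_yellow between -0.02 and 0.02 m and y of column_a in the frame of bin_yellow between -0.035 and 0.035 m and z of column_a in the frame of bin_yellow between 0.008 and 0.022 m and contact force between column_a and the fingers below 0.2 N) and (x of column_c in the frame of bin_blue between -0.02 and 0.02 m and y of column_c in the frame of bin_blue between -0.035 and 0.035 m and z of column_c in the frame of bin_blue between 0.008 and 0.022 m and contact force between column_c and the fingers below 0.2 N)) or ((x of column_b in the frame of bin_red between -0.02 and 0.02 m and y of column_b in the frame of bin_red between -0.035 and 0.035 m and z of column_b in the frame of bin_red between 0.008 and 0.022 m and contact force between column_b and the fingers below 0.2 N) and (x of column_c in the frame of bin_blue between -0.02 and 0.02 m and y of column_c in the frame of bin_blue between -0.035 and 0.035 m and z of column_c in the frame of bin_blue between 0.008 and 0.022 m and contact force between column_c and the fingers below 0.2 N))) and ((x of column_a in the frame of gauge between -0.012 and 0.012 m and y of column_a in the frame of gauge between -0.014 and 0.014 m and z of column_a in the frame of gauge between 0.048 and 0.06 m and angle between the x axis of column_a and the x axis of gauge, either way round below 0.17 rad) or (x of column_b in the frame of gauge between -0.012 and 0.012 m and y of column_b in the frame of gauge between -0.014 and 0.014 m and z of column_b in the frame of gauge between 0.07 and 0.082 m and angle between the x axis of column_b and the x axis of gauge, either way round below 0.17 rad) or (x of column_c in the frame of gauge between -0.012 and 0.012 m and y of column_c in the frame of gauge between -0.014 and 0.014 m and z of column_c in the frame of gauge between 0.026 and 0.038 m and angle between the x axis of column_c and the x axis of gauge, either way round below 0.17 rad))), for 0.2 s.
6. all three lie released in their matching compartments (x of column_a in the frame of bin_yellow between -0.02 and 0.02 m and y of column_a in the frame of bin_yellow between -0.035 and 0.035 m and z of column_a in the frame of bin_yellow between 0.008 and 0.022 m and contact force between each of column_a, column_b, column_c and the fingers below 0.2 N and linear speed of each of column_a, column_b, column_c below 0.03 m/s and x of column_b in the frame of bin_red between -0.02 and 0.02 m and y of column_b in the frame of bin_red between -0.035 and 0.035 m and z of column_b in the frame of bin_red between 0.008 and 0.022 m and x of column_c in the frame of bin_blue between -0.02 and 0.02 m and y of column_c in the frame of bin_blue between -0.035 and 0.035 m and z of column_c in the frame of bin_blue between 0.008 and 0.022 m), for 0.2 s.
At the end, for the whole second after the job is handed in: Each column lies flat on the floor of the compartment that matches its length (90 mm blue, 115 mm yellow, 140 mm red), centred within 20 mm lengthwise and 35 mm sideways, axis 8 to 22 mm above the bench, released and at rest (under 0.03 m/s) (all of step 6); the robot touches nothing.
It fails at once if the amber bottle is pushed more than 30 mm or tipped (distance of amber_bottle from where it was at the start of the episode above 0.03 m or angle between amber_bottle's own z axis and vertical above 0.3 rad).
It fails at once if the amber jug is pushed more than 30 mm or tipped (distance of amber_jug from where it was at the start of the episode above 0.03 m or angle between amber_jug's own z axis and vertical above 0.3 rad).
It fails at once if the beaker is pushed more than 30 mm or tipped (distance of beaker from where it was at the start of the episode above 0.03 m or angle between beaker's own z axis and vertical above 0.3 rad).
It fails at once if a column is dropped or thrown (moves faster than 0.6 m/s with no finger on it) ((linear speed of column_a above 0.6 m/s and contact force between column_a and the fingers below 0.05 N) or (linear speed of column_b above 0.6 m/s and contact force between column_b and the fingers below 0.05 N) or (linear speed of column_c above 0.6 m/s and contact force between column_c and the fingers below 0.05 N)).
It also fails if it takes over 72 s, if anything falls off the work surface, if the arm or the gripper's body presses on something with over 40 N, if the wrist force passes 120 N, or if a joint passes its speed limit or range.

## Working session

There is one attempt and no reset: what is moved stays moved. The work goes in short steps, Python scripts to look and compute and a tool call to move; the robot and the scene stay as the last step left them, time stands still between calls to the robot, and variables do not carry over. Pictures are saved under pics/ and viewed, and the job is handed in when it is done.

Besides the shell and the picture viewer there is one more tool, called after ">>>" by a JSON object that holds its "api" and its "payload", one argument or row to a line. jog_arm: Moves the arm, as the interface text tells. Its arguments: {"type":"object","properties":{"plan":{"type":"array"},"jaw":{"type":"number"},"squeeze":{"type":"number"}},"required":["plan"]}

```bash
ls; mkdir -p pics; python3 - <<'E'
from rig import manip,cams,job
import cv2,numpy as np
s=manip.sense()
print(s, manip.grasp_offset)
for n in ("scene","top"):
    c=cams.camera(n)
    cv2.imwrite(f"pics/{n}0.png",c["pixels"][...,::-1])
    print(n,c["intrinsics"],c["origin"],c["orientation"])
E
```

```text
pics
{'time': 0.0, 'qpos': array([-1.30399503e+00,  3.42705783e-01,  1.52503595e+00, -1.49663928e-05,
        1.27535915e+00, -1.46001747e-01]), 'joint_velocities': array([ 1.00455750e-03, -5.49482413e-05, -8.02711993e-04, -4.91856919e-04,
        6.01642688e-04, -1.08383214e-03]), 'joint_torque': array([ 8.46718194e-05, -4.31249428e+01, -2.44218224e+01,  7.16831814e-02,
        5.60270820e-02, -1.23723808e-04]), 'tool_pos': array([ 0.21052619, -0.48049863,  0.22604713]), 'tcp_rot': array([ 0.38726621,  0.59226009, -0.38656657,  0.59145512]), 'force': array([-0.258158  ,  0.35717949,  0.23202228]), 'wrist_torque': array([ 0.01134552, -0.01280126, -0.01904389]), 'grip_width': 0.09172333997486969} 0.0188
scene [[383.21115342   0.         281.73276181]
 [  0.         383.21115342 212.33269123]
 [  0.           0.           1.        ]] [1.08828031 0.29162918 1.11273689] [ 0.5654074   0.78209195 -0.21111021 -0.15517451]
top [[489.96842187   0.         271.74394054]
 [  0.         489.96842187 208.63943046]
 [  0.           0.           1.        ]] [0.20494129 0.07745372 1.32328133] [ 0.71923927 -0.68567301  0.07617588 -0.08212568]
```

View pics/top0.png

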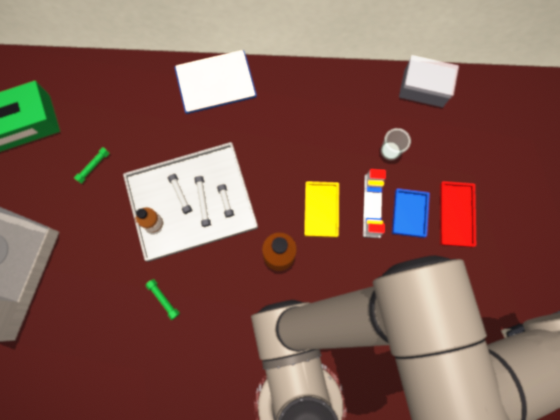

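View pics/scene0.png

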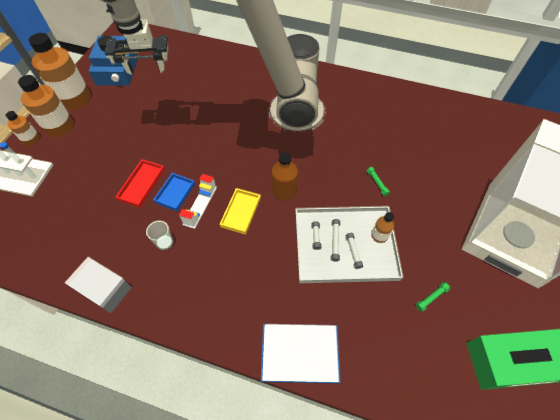

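The top view shows the tray at about (190,200) with three grey columns at (180,194), (203,201) and (226,201), and an amber bottle at (148,218). The jug is at (280,250) and the beaker at (395,145). The yellow bin is at (322,209), the gauge at (374,204), the blue bin at (411,213) and the red bin at (459,213). Possible mix-ups are the green look-alikes at (91,165) and (162,300), which I'll leave alone. The targets are the three grey columns inside the tray.

```bash
cat > h.py <<'E'
from rig import manip,cams,job
import cv2,numpy as np
from scipy.spatial.transform import Rotation as R
def pt(c,uv,z):
    uv=np.atleast_2d(np.asarray(uv,float)); K=c["intrinsics"]
    d=np.c_[(uv[:,0]-K[0,2])/K[0,0],(uv[:,1]-K[1,2])/K[1,1],np.ones(len(uv))]
    d=R.from_quat(c["orientation"]).apply(d); o=np.array(c["origin"])
    return o+d*((z-o[2])/d[:,2])[:,None]
def proj(c,P):
    p=R.from_quat(c["orientation"]).inv().apply(np.atleast_2d(P)-c["origin"]); K=c["intrinsics"]
    return np.c_[K[0,0]*p[:,0]/p[:,2]+K[0,2],K[1,1]*p[:,1]/p[:,2]+K[1,2]]
def rect(xy):
    (cx,cy),(w,h),a=cv2.minAreaRect(xy[:,:2].astype(np.float32)*1000)
    if w<h: w,h,a=h,w,a+90
    a=(a+90)%180-90
    return np.round([cx,cy,w,h,a],1)
def save(c,n,box=None,k=1):
    im=c["pixels"][...,::-1]
    if box: x0,y0,x1,y1=box; im=im[y0:y1,x0:x1]
    cv2.imwrite(f"pics/{n}.png",cv2.resize(im,None,fx=k,fy=k,interpolation=cv2.INTER_CUBIC))
E
cat > m.py <<'E'
from h import *
for n in ("top","scene"):
    c=cams.camera(n); hsv=cv2.cvtColor(c["pixels"],cv2.COLOR_RGB2HSV); H,S,V=cv2.split(hsv)
    cols={"yellow":((H>22)&(H<35)&(S>180)&(V>120)),"blue":((H>100)&(H<125)&(S>150)&(V>80)),"red":(((H<5)|(H>175))&(S>200)&(V>120))}
    for k,m in cols.items():
        cs,_=cv2.findContours(m.astype(np.uint8),cv2.RETR_EXTERNAL,cv2.CHAIN_APPROX_NONE)
        for q in cs:
            if cv2.contourArea(q)>15:
                z=0.022 if cv2.contourArea(q)>300 else {"red":.064,"yellow":.042,"blue":.02}[k]
                P=pt(c,q[:,0],z); print(n,k,cv2.contourArea(q),q[:,0].mean(0).round(),rect(P))
    # tray
    m=((S<60)&(V>150)).astype(np.uint8)
    cs,_=cv2.findContours(m,cv2.RETR_CCOMP,cv2.CHAIN_APPROX_NONE)
    for q in cs:
        a=cv2.contourArea(q)
        if 150<a<30000:
            print(n,"white/hole",a,q[:,0].mean(0).round(),rect(pt(c,q[:,0],.012)))
c=cams.camera("top"); save(c,"crop0",(115,135,265,270),5)
save(c,"crop1",(290,120,490,260),4)
E
python3 m.py
```

```text
top yellow 1716.5 [321. 209.] [508.3 -39.4 150.5  90.2   1. ]
top yellow 43.0 [376. 183.] [ 581.7 -183.7   38.1   11.3  -87.3]
top blue 1429.0 [410. 213.] [ 508.6 -281.1  124.9   90.9   -4.7]
top blue 33.0 [374. 189.] [ 570.1 -182.6   33.5   10.2   86.8]
top red 84.5 [377. 228.] [ 452.2 -182.4   42.8   23.1  -79. ]
top red 2244.0 [458. 214.] [ 512.7 -409.8  180.5   96.8   -1.6]
top red 116.0 [378. 173.] [ 603.7 -183.2   41.4   25.1   86.7]
top white/hole 379.0 [265. 401.] [ 9.7 90.3 93.1 33.5  5.7]
top white/hole 374.5 [333. 394.] [ 32.8 -84.1 123.2  28.3  18.7]
top white/hole 1703.0 [296. 381.] [ 61.1  13.5 125.5 110.7 -74. ]
top white/hole 6081.0 [470. 386.] [  60.7 -417.2  249.2  192.4  -75.1]
top white/hole 2472.0 [539. 374.] [ 101.2 -616.   149.3  148.2  -69.4]
top white/hole 992.0 [273. 334.] [173.6  72.8 120.1  90.2  13.9]
top white/hole 6753.5 [433. 308.] [ 258.2 -338.8  220.   218.   -74.8]
top white/hole 2549.0 [ 18. 254.] [340.2 794.4 208.4 148.3 -14.3]
top white/hole 550.5 [370. 208.] [ 5.271e+02 -1.789e+02  1.767e+02  4.930e+01 -1.000e-01]
top white/hole 9758.0 [184. 203
[... 1787 characters left out ...]
31.0 [528. 212.] [116.1 908.9 717.5 275.3 -16.2]
scene white/hole 426.5 [ 51. 117.] [ 347.7 -887.2  118.2  116.1   57.1]
scene white/hole 283.0 [301.  95.] [-93.9 -20.9 159.5 148.   14.2]
scene white/hole 538.0 [65. 85.] [ 177.1 -938.1  159.9  140.9   53.4]
scene white/hole 950.0 [ 8. 93.] [  269.6 -1137.    390.4    83.8    38.6]
scene white/hole 219.0 [306.  68.] [-231.4  -36.4  124.2   82.6   15.8]
scene white/hole 2037.0 [494.   8.] [-889.8  692.9  759.9  223.9  -71.4]
scene white/hole 11860.5 [412.  45.] [-544.7  307.4 1267.1  487.6   89.8]
scene white/hole 3060.5 [184.  24.] [-376.  -625.7  603.1  359.2  -71.2]
scene white/hole 2463.5 [74. 17.] [ -248.9 -1157.2   485.4   282.2    51.3]
```

View crops.

View pics/crop0.png

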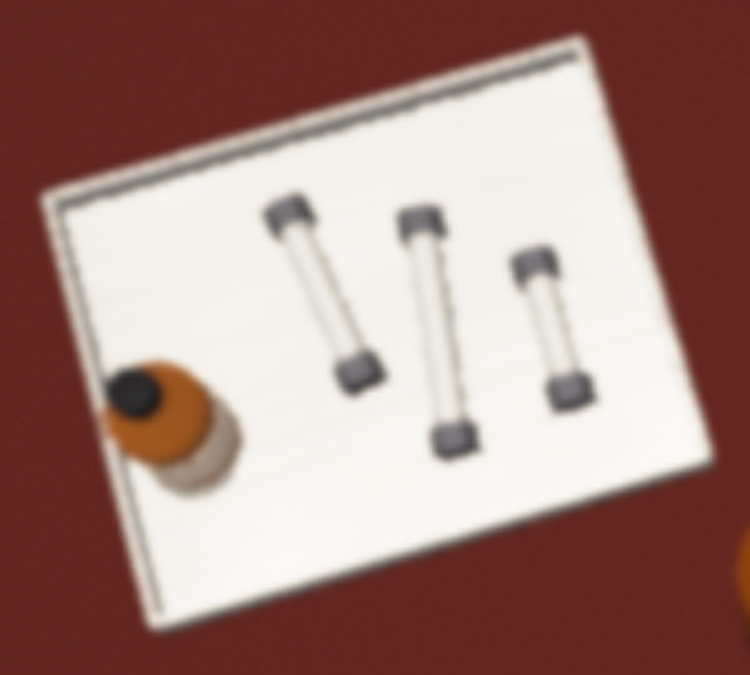

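View pics/crop1.png

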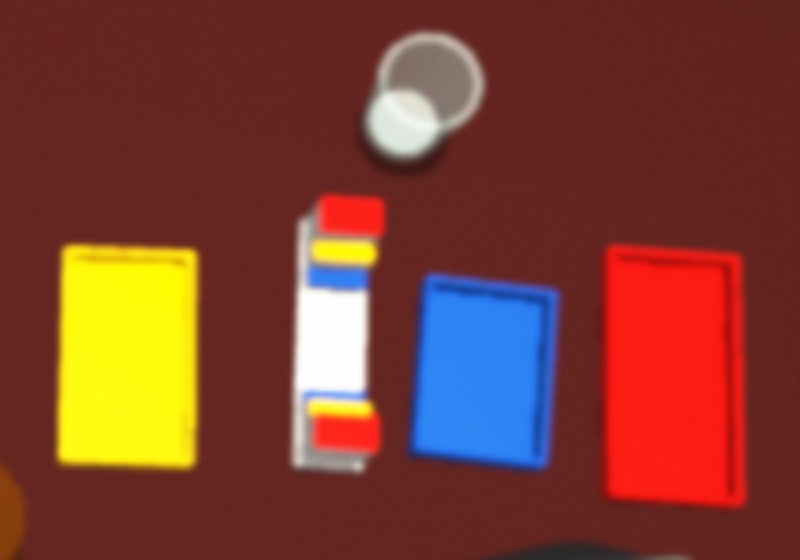

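```bash
cat > cols.py <<'E'
from h import *
def cols(n,box,vmax=135,z=.016):
    c=cams.camera(n); hsv=cv2.cvtColor(c["pixels"],cv2.COLOR_RGB2HSV); H,S,V=cv2.split(hsv)
    m=((V<vmax)).astype(np.uint8); mm=np.zeros_like(m); x0,y0,x1,y1=box; mm[y0:y1,x0:x1]=m[y0:y1,x0:x1]
    cs,_=cv2.findContours(mm,cv2.RETR_EXTERNAL,cv2.CHAIN_APPROX_NONE)
    for q in cs:
        if cv2.contourArea(q)>40: print(n,cv2.contourArea(q),q[:,0].mean(0).round(),rect(pt(c,q[:,0],z)),"mean S",S[mm>0].mean().round())
if __name__=="__main__":
    for v in (110,135,160):
        cols("top",(165,170,240,230),v); cols("scene",(308,217,365,270),v)
E
python3 cols.py
```

```text
scene 43.5 [358. 265.] [580.  375.5  26.1  21.7 -57. ] mean S 12.0
scene 44.5 [335. 257.] [576.9 302.2  25.6  20.2 -71.7] mean S 12.0
scene 44.0 [316. 245.] [556.9 237.1  25.   22.2  15.8] mean S 12.0
top 45.0 [206. 223.] [455.3 273.6  24.   18.6 -75.7] mean S 10.0
top 44.5 [229. 213.] [484.6 212.4  23.8  19.3 -64.8] mean S 10.0
top 48.5 [186. 209.] [490.8 328.9  24.2  19.1 -59.6] mean S 10.0
scene 48.0 [358. 265.] [579.  375.5  26.   23.1 -71.7] mean S 14.0
scene 52.5 [335. 257.] [577.4 302.3  27.   24.9  13.9] mean S 14.0
scene 48.0 [317. 246.] [556.6 238.3  25.4  24.4 -71.7] mean S 14.0
```

```bash
cat > nuts.py <<'E'
from h import *
def nuts(n,box,z=.024,vmax=125,lo=20,hi=80,c=None):
    c=c or cams.camera(n); V=c["pixels"].max(2)
    m=(V<vmax).astype(np.uint8); mm=np.zeros_like(m); x0,y0,x1,y1=box; mm[y0:y1,x0:x1]=m[y0:y1,x0:x1]
    k,_,st,ce=cv2.connectedComponentsWithStats(mm)
    return [(ce[i].round(1),st[i,4],pt(c,ce[i],z)[0,:2]*1000) for i in range(1,k) if lo<st[i,4]<hi]
def cols(P):
    P=np.array(P)
    # pair along-direction
    from itertools import combinations
    for i,j in combinations(range(len(P)),2):
        d=P[j]-P[i]
        if d[0]<0:d=-d
        L=np.hypot(*d)
        a=np.degrees(np.arctan2(d[1],d[0]))
        if min(abs(L-t) for t in(74,99,124))<6 and abs(a)<45: print("  col c",((P[i]+P[j])/2).round(1),"L",(L+16).round(1),"yaw",a.round(1))
if __name__=="__main__":
    for n,b in (("top",(165,170,240,230)),("scene",(308,217,365,270))):
        r=nuts(n,b)
        for x in r: print(n,*x)
        cols([x[2] for x in r])
E
python3 nuts.py
python3 - <<'E'
from h import *
s=manip.sense(); print(R.from_quat(s["tcp_rot"]).as_matrix().round(3))
c=cams.camera("wrist"); print(c["intrinsics"],c["origin"],R.from_quat(c["orientation"]).as_matrix().round(3)); save(c,"w0")
E
```

```text
top [172.4 177.1] 24 [577.25683563 374.03914077]
top [199. 179.] 25 [575.46196689 300.33648964]
top [221.7 187.3] 27 [554.53962066 236.03203229]
top [186.9 209.4] 45 [488.077094   326.05033065]
top [228.9 213.4] 41 [482.41021091 211.28388067]
top [205.8 222.9] 39 [453.13355717 271.84781666]
  col c [532.7 350. ] L 117.3 yaw 28.3
  col c [528.9 255.8] L 144.8 yaw 43.7
  col c [514.3 286.1] L 141.6 yaw 13.1
  col c [518.5 223.7] L 92.3 yaw 18.9
scene [335.3 221.5] 33 [458.51409275 272.43488989]
scene [315.4 224. ] 33 [488.09440608 213.47273883]
scene [349.1 235.6] 34 [494.5947844  326.69425674]
scene [316.5 245.4] 54 [560.46205234 237.36554859]
scene [334.8 257.1] 56 [581.05426234 301.67057018]
scene [358.1 264.6] 52 [583.00121825 375.28986444]
  col c [519.8 287.1] L 142.0 yaw 13.4
  col c [524.3 225.4] L 92.2 yaw 18.3
  col c [534.6 257.6] L 144.1 yaw 43.5
  col c [538.8 351. ] L 116.9 yaw 28.8
[[ 0.     0.916  0.401]
 [-0.     0.401 -0.916]
 [-1.    -0.     0.   ]]
[[307.16499531   0.         285.54605677]
 [  0.         307.16499531 217.45834993]
 [  0.           0.           1.        ]] [ 0.28594809 -0.44729232  0.38411561] [[ 0.402 -0.873 -0.276]
 [-0.915 -0.383 -0.122]
 [ 0.001  0.302 -0.953]]
```

View pics/w0.png

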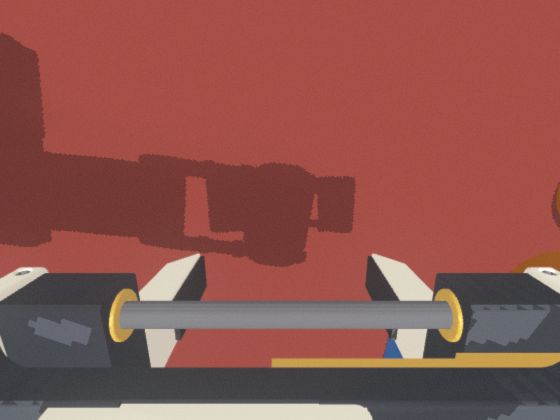

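```bash
python3 - <<'E'
from h import *
out={}
for n in("top","scene"):
    c=cams.camera(n); H,S,V=cv2.split(cv2.cvtColor(c["pixels"],cv2.COLOR_RGB2HSV))
    m=((H>6)&(H<20)&(S>150)&(V>60)).astype(np.uint8)
    k,_,st,ce=cv2.connectedComponentsWithStats(m)
    for i in range(1,k):
        if st[i,4]>100 and not(n=="scene" and ce[i][0]<150): print(n,"amber",ce[i].round(),st[i],pt(c,ce[i],.06)[0].round(3),pt(c,ce[i],.09)[0].round(3))
    m=(V<60).astype(np.uint8); b=(130,200,160,235) if n=="top" else (380,208,398,225)
    b2=(265,230,295,262) if n=="top" else (272,148,296,172)
    for bb,z in((b,.125),(b2,.18)):
        mm=np.zeros_like(m); mm[bb[1]:bb[3],bb[0]:bb[2]]=m[bb[1]:bb[3],bb[0]:bb[2]]
        k,_,st,ce=cv2.connectedComponentsWithStats(mm); i=1+np.argmax(st[1:,4]); print(n,"cap",ce[i],st[i,4],pt(c,ce[i],z)[0])
    print(n,"beaker rim",pt(c,[397,140] if n=="top" else [159,231],.085)[0])
E
```

```text
top amber [322. 208.] [303 180  38  59 233] [ 0.5   -0.038  0.06 ] [ 0.493 -0.035  0.09 ]
top amber [148. 219.] [137 208  20  20 236] [0.45 0.42 0.06] [0.445 0.412 0.09 ]
top amber [279. 252.] [262 232  35  40 895] [0.378 0.072 0.06 ] [0.374 0.072 0.09 ]
top cap [141.5        213.46666667] 60 [0.45019727 0.41956176 0.125     ]
top cap [279.41176471 245.32679739] 153 [0.37792481 0.07120547 0.18      ]
top beaker rim [ 0.6912305  -0.23090015  0.085     ]
scene amber [284. 181.] [271 161  28  40 912] [0.381 0.072 0.06 ] [0.401 0.078 0.09 ]
scene amber [385. 225.] [376 217  19  16 212] [0.444 0.423 0.06 ] [0.463 0.419 0.09 ]
scene cap [388.6557377 216.7704918] 61 [0.45159326 0.42080829 0.125     ]
scene cap [284.54330709 158.02362205] 127 [0.38102213 0.07200732 0.18      ]
scene beaker rim [ 0.69333847 -0.2239062   0.085     ]
```

```bash
cat > g.py <<'E'
import sys
from h import *
# usage: g.py x y z yaw [tilt_deg_about_tool_z]: column direction yaw (deg, world) under jaws
x,y,z,yaw=map(float,sys.argv[1:5]); tilt=float(sys.argv[5]) if len(sys.argv)>5 else 0
s=manip.sense(); R0=R.from_quat(s["tcp_rot"]); p=np.array(s["tool_pos"])
a=np.radians(yaw)
best=None
for sg in((1,) if len(sys.argv)<7 else (1,-1)):
    ty=sg*np.array([np.cos(a),np.sin(a),0]); tx=np.array([0,0,-1.]); tz=np.cross(tx,ty)
    Rt=R.from_matrix(np.c_[tx,ty,tz])*R.from_rotvec([0,0,np.radians(tilt)])
    rv=(R0.inv()*Rt).as_rotvec(degrees=True)
    if best is None or np.linalg.norm(rv)<np.linalg.norm(best): best=rv
d=R0.inv().apply(np.array([x,y,z])-p)
print("t",round(s["time"],2),"pos",p.round(4),"yaw",np.degrees(np.arctan2(*R0.as_matrix()[[1,0],1])).round(1),"F",np.round(s["force"],1),"w",round(s["grip_width"],4))
print("shift",(d/.75).round(4),"turn",(best/30).round(3),"mm",(d*1000).round(1),"deg",best.round(1))
E
python3 g.py .40 -.22 .30 18.6
```

```text
t 0.8 pos [ 0.2107 -0.4809  0.2268] yaw 23.7 F [ 0.3  0.  -0. ] w 0.0921
shift [-0.0977  0.3708 -0.2174] turn [0.168 0.    0.   ] mm [ -73.3  278.1 -163. ] deg [5.1 0.  0. ]
```

>>> {"api": "jog_arm", "payload": {
  "plan": [-0.097,0.33,-0.19,0.16,0,0,-0.097,0.33,-0.19,0.16,0,0,-0.097,0.33,-0.19,0.16,0,0,-0.097,0.33,-0.19,0.16,0,0,-0.097,0.33,-0.19,0.16,0,0],
  "jaw": 0.5,
  "squeeze": 40
}}

```text
time: 1.42
tool_pos: [0.3813, -0.2491, 0.3004]
tcp_rot: [0.411, 0.575, -0.411, 0.576]
force: [0.2, -0.8, 0.4]
grip_width: 0.0478
```

```bash
python3 g.py .49 0.02 .28 18.6;  python3 g.py .50 0.22 .16 18.6
```

```text
t 1.43 pos [ 0.3813 -0.2491  0.3004] yaw 18.9 F [ 0.2 -0.8  0.4] w 0.0478
shift [ 0.0271  0.2534 -0.2924] turn [ 0.011  0.002 -0.002] mm [  20.3  190.1 -219.3] deg [ 0.3  0.1 -0. ]
t 1.43 pos [ 0.3813 -0.2491  0.3004] yaw 18.9 F [ 0.2 -0.8  0.4] w 0.0478
shift [ 0.1869  0.3524 -0.5405] turn [ 0.011  0.002 -0.002] mm [ 140.2  264.3 -405.4] deg [ 0.3  0.1 -0. ]
```

>>> {"api": "jog_arm", "payload": {
  "plan": [0.02,0.253,-0.292,0,0,0,0.02,0.253,-0.292,0,0,0,0.02,0.253,-0.292,0,0,0,0.02,0.253,-0.292,0,0,0,0.02,0.253,-0.292,0,0,0]
}}

```text
time: 2.05
tool_pos: [0.4895, 0.0201, 0.2844]
tcp_rot: [0.411, 0.575, -0.411, 0.576]
force: [-0.2, -0.3, -0.6]
grip_width: 0.0457
```

```bash
python3 g.py .50 0.22 .16 18.6
```

```text
t 2.05 pos [0.4895 0.0201 0.2844] yaw 19.0 F [-0.2 -0.3 -0.6] w 0.0457
shift [ 0.1659  0.0998 -0.2474] turn [ 0.012 -0.    -0.001] mm [ 124.4   74.9 -185.6] deg [ 0.4 -0.  -0. ]
```

>>> {"api": "jog_arm", "payload": {
  "plan": [0.02,0.1,-0.248,0,0,0,0.1,0.1,-0.248,0,0,0,0.166,0.1,-0.248,0,0,0,0.166,0.1,-0.248,0,0,0,0.166,0.1,-0.248,0,0,0]
}}

```text
time: 2.68
tool_pos: [0.4974, 0.2195, 0.1562]
tcp_rot: [0.408, 0.578, -0.412, 0.574]
force: [-0.1, 0.6, 1.0]
grip_width: 0.046
```

```bash
python3 - <<'E'
from h import *
c=cams.camera("wrist"); save(c,"w1"); print(manip.sense()["tool_pos"])
print(proj(c,[[.5214,.2245,.016],[.517,.2866,.016],[.5357,.3505,.016]]))
E
```

```text
[0.49889158 0.21842708 0.15847983]
[[289.20182843 181.27317809]
 [226.82059771 164.65234714]
 [165.64237672 122.67822348]]
```

View pics/w1.png

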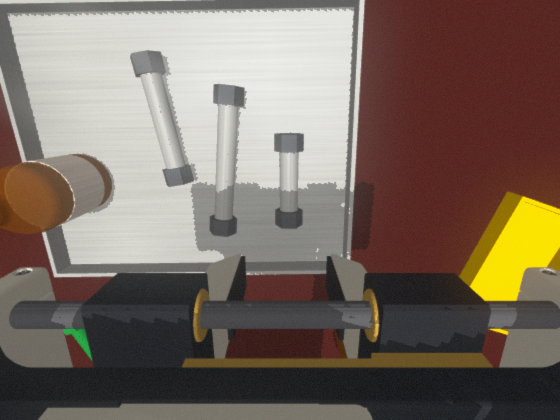

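The wrist view shows column c's nuts at (289,143) and (289,217), b's at (229,95) and (223,225), and a's at (148,64) and (178,175). The predicted centres match.

```bash
cat > wn.py <<'E'
import sys
from nuts import *
b=tuple(map(int,sys.argv[1:5])); z=float(sys.argv[5]) if len(sys.argv)>5 else .020
c=cams.camera("wrist"); r=nuts("wrist",b,z=z,vmax=int(sys.argv[6]) if len(sys.argv)>6 else 110,lo=150,hi=1500,c=c)
for x in r: print(*x)
cols([x[2] for x in r])
E
python3 wn.py 115 40 330 245; python3 g.py .5214 .2245 .10 18.6
```

```text
[237.   98.1] 158 [579.85499829 292.87395288]
[185.2 175.4] 175 [496.28110955 320.6498416 ]
[287.1 219.4] 474 [486.21033532 212.749438  ]
[221.9 227. ] 465 [456.76783398 272.87599322]
  col c [533.  252.8] L 139.2 yaw 40.6
  col c [518.3 282.9] L 140.7 yaw 9.2
t 2.77 pos [0.5    0.2178 0.1601] yaw 18.9 F [ 0.4 -0.1  1.3] w 0.0458
shift [0.0801 0.0299 0.0007] turn [0.01  0.001 0.001] mm [60.1 22.4  0.5] deg [0.3 0.  0. ]
```

>>> {"api": "jog_arm", "payload": {
  "plan": [0.04,0.03,0.001,0.01,0,0,0.08,0.03,0.001,0.01,0,0,0.14,0.03,0.001,0.01,0,0,0.17,0.03,0.001,0.01,0,0,0.17,0.03,0.001,0.01,0,0]
}}

```text
time: 3.4
tool_pos: [0.5218, 0.223, 0.0326]
tcp_rot: [0.413, 0.574, -0.414, 0.574]
force: [0.5, -0.2, -0.3]
grip_width: 0.0462
```

```bash
python3 - <<'E'
from h import *
c=cams.camera("wrist"); save(c,"w2"); print(manip.sense()["tool_pos"])
E
python3 g.py .5214 .2245 .008 18.6
```

```text
[0.52260314 0.22344923 0.03381715]
t 3.45 pos [0.5226 0.2234 0.0338] yaw 18.5 F [ 0.3 -0.6 -0.5] w 0.046
shift [ 0.0344 -0.0011 -0.0018] turn [-0.004  0.001 -0.003] mm [25.8 -0.9 -1.4] deg [-0.1  0.  -0.1]
```

View pics/w2.png

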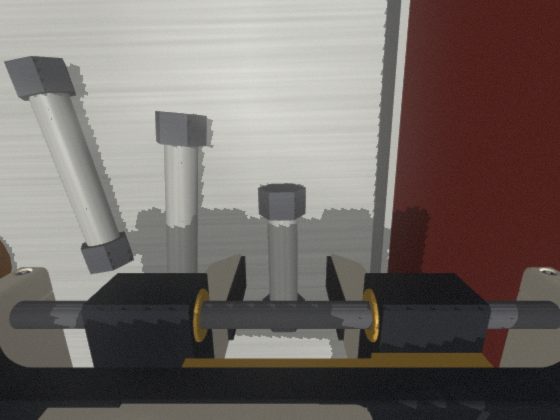

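The column sits centred between the jaws, with its far nut at (281,200).

>>> {"api": "jog_arm", "payload": {
  "plan": [0.02,-0.001,-0.002,0,0,0,0.034,-0.001,-0.002,0,0,0,0.034,-0.001,-0.002,0,0,0,0.034,-0.001,-0.002,0,0,0,0.034,-0.001,-0.002,0,0,0]
}}

```text
time: 4.08
tool_pos: [0.5205, 0.2256, 0.0072]
tcp_rot: [0.413, 0.574, -0.413, 0.574]
force: [0.8, -0.3, -0.8]
grip_width: 0.0463
```

>>> {"api": "jog_arm", "payload": {
  "plan": [0,0,0,0,0,0,0,0,0,0,0,0,0,0,0,0,0,0,0,0,0,0,0,0,0,0,0,0,0,0],
  "jaw": 0,
  "squeeze": 50
}}

```text
time: 4.7
tool_pos: [0.5203, 0.2254, 0.007]
tcp_rot: [0.413, 0.574, -0.413, 0.574]
force: [-0.2, -0.3, 0.8]
grip_width: 0.0165
```

```bash
python3 g.py .528 .00 .25 -2
```

```text
t 4.7 pos [0.5203 0.2254 0.007 ] yaw 18.6 F [-0.2 -0.3  0.8] w 0.0165
shift [-0.324  -0.0858  0.2883] turn [ 0.685  0.    -0.   ] mm [-243.   -64.4  216.2] deg [20.6  0.  -0. ]
```

>>> {"api": "jog_arm", "payload": {
  "plan": [-0.06,0,0,0,0,0,-0.14,0,0,0.2,0,0,-0.2,-0.03,0.07,0.5,0,0,-0.24,-0.06,0.14,0.68,0,0,-0.24,-0.085,0.22,0.68,0,0]
}}

```text
time: 5.32
tool_pos: [0.5128, 0.0588, 0.1884]
tcp_rot: [0.509, 0.491, -0.507, 0.493]
force: [1.1, -0.4, -1.8]
grip_width: 0.0165
```

```bash
python3 g.py .528 -.182 .16 -2
```

```text
t 5.33 pos [0.5128 0.0588 0.1884] yaw -1.8 F [ 1.1 -0.4 -1.8] w 0.0165
shift [0.038  0.0302 0.3203] turn [ 0.006 -0.    -0.009] mm [ 28.5  22.7 240.2] deg [ 0.2 -0.  -0.3]
```

>>> {"api": "jog_arm", "payload": {
  "plan": [0.0,-0.1,0.08,0,0,0,0.0,-0.1,0.16,0,0,0,0.0,-0.1,0.24,0,0,0,0.0,-0.1,0.32,0,0,0,0.0,-0.1,0.32,0,0,0]
}}

```text
time: 5.95
tool_pos: [0.4289, -0.1807, 0.1859]
tcp_rot: [-0.509, -0.491, 0.509, -0.491]
force: [-0.4, -0.1, -1.5]
grip_width: 0.0164
```

```bash
python3 - <<'E'
from h import *
c=cams.camera("wrist"); save(c,"w3"); print(manip.sense()["tool_pos"])
E
```

```text
[ 0.42914635 -0.1808407   0.18586578]
```

View pics/w3.png

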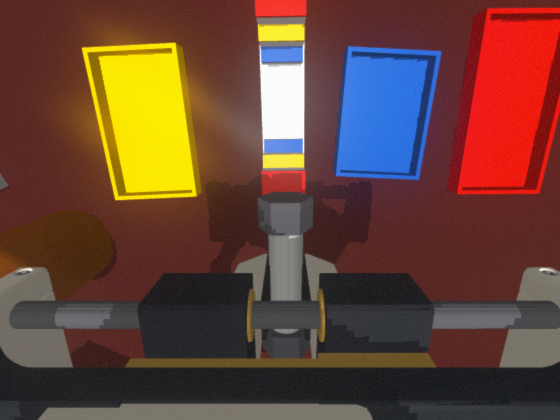

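```bash
cat > wg.py <<'E'
from h import *
c=cams.camera("wrist"); H,S,V=cv2.split(cv2.cvtColor(c["pixels"],cv2.COLOR_RGB2HSV))
cols={"yellow":((H>22)&(H<35)&(S>150)&(V>70)),"blue":((H>100)&(H<125)&(S>150)&(V>60)),"red":(((H<5)|(H>175))&(S>225)&(V>110))}
for k,m in cols.items():
    m=m.astype(np.uint8); m[255:]=0
    cs,_=cv2.findContours(m,cv2.RETR_EXTERNAL,cv2.CHAIN_APPROX_NONE); st=[]
    for q in cs:
        a=cv2.contourArea(q)
        if a<150: continue
        big=a>3000; z=.022 if big else {"red":.064,"yellow":.042,"blue":.02}[k]
        P=pt(c,q[:,0],z); r=rect(P); b=cv2.boundingRect(q)
        print(k,a,b,r,"x range",(P[:,0].min()*1000).round(1),(P[:,0].max()*1000).round(1))
E
python3 wg.py
python3 - <<'E'
from h import *
c=cams.camera("wrist"); V=c["pixels"].max(2)
p=manip.sense()["tool_pos"]; print(p, proj(c,[[p[0],p[1],p[2]+.009],[p[0]+.045,p[1],p[2]+.009]]))
save(c,"w3c",(220,150,350,340),4)
E
```

```text
yellow 471.5 (263, 155, 41, 13) [ 473.5 -179.6   39.1   11.6   88. ] x range 467.2 480.0
yellow 13566.5 (82, 43, 119, 157) [510.  -42.8 146.6  93.5   0.6] x range 436.4 583.6
yellow 696.5 (258, 24, 47, 18) [ 583.5 -181.9   39.9   12.5   89.5] x range 577.2 589.9
blue 165.5 (281, 140, 21, 12) [ 486.3 -188.2   20.6   11.    88. ] x range 480.4 492.0
blue 454.5 (262, 48, 40, 14) [ 570.5 -181.6   37.1   11.    88. ] x range 564.5 575.8
blue 11516.0 (334, 47, 107, 133) [ 511.  -281.   121.6   90.5   -4.7] x range 447.3 574.4
red 14942.5 (455, 8, 105, 186) [ 5.142e+02 -4.071e+02  1.736e+02  9.330e+01  4.000e-01] x range 427.6 600.7
[ 0.42920731 -0.17725397  0.18573437] [[283.75289068 279.51853384]
 [280.52998805 198.79780684]]
```

View pics/w3c.png

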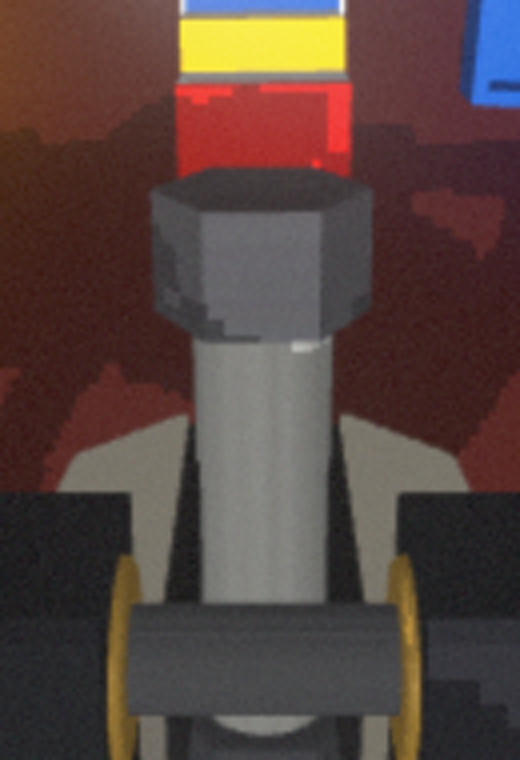

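The wrist view shows the gauge stairs in blue at (282,55) and (283,146), and yellow at (281,33) and (283,161). The held column's far nut end is at (285,197). That puts the gauge centre at about (528.5,-181), yaw -1.3°, with the column centred on the TCP to about 1 mm.

```bash
for i in 1 2; do python3 g.py .528 -.181 .0245 -1.3; python3 -c "
from rig import cams; cams.camera('top')"; done
```

```text
t 6.1 pos [ 0.4292 -0.1773  0.1857] yaw -1.9 F [ 0.4  1.4 -1.8] w 0.0169
shift [0.2149 0.132  0.0008] turn [-0.021 -0.002  0.001] mm [161.2  99.    0.6] deg [-0.6 -0.1  0. ]
t 6.15 pos [ 0.4293 -0.1764  0.1858] yaw -1.8 F [-1.  -0.3 -1.4] w 0.0168
shift [0.2149 0.1319 0.0021] turn [-0.018 -0.002  0.001] mm [161.2  98.9   1.6] deg [-0.5 -0.1  0. ]
```

```bash
python3 wg.py | grep -v 0000; python3 g.py .528 -.181 .0245 -1.3
```

```text
yellow 480.0 (268, 155, 41, 13) [ 473.6 -179.2   39.1   11.6   88.3] x range 467.3 480.0
yellow 13638.0 (88, 42, 118, 157) [510.  -42.7 146.5  93.2   0.7] x range 436.4 583.7
yellow 689.5 (265, 24, 46, 18) [ 583.6 -181.8   39.1   12.9   88.3] x range 577.3 590.6
blue 242.0 (278, 140, 29, 12) [ 486.5 -183.9   28.8   11.    88.3] x range 480.6 492.3
blue 462.5 (268, 48, 40, 14) [ 570.6 -181.5   37.    11.    88.3] x range 564.5 575.8
blue 11540.0 (338, 47, 109, 134) [ 511.  -280.9  121.6   90.7   -4.7] x range 447.1 574.7
red 14309.0 (461, 10, 99, 185) [ 514.4 -407.3  173.6   91.3    0.6] x range 428.0 600.7
t 6.25 pos [ 0.4296 -0.1759  0.186 ] yaw -1.7 F [ 0.1 -0.1 -1.4] w 0.0169
shift [0.2152 0.1315 0.0029] turn [-0.014 -0.001  0.001] mm [161.4  98.6   2.2] deg [-0.4 -0.   0. ]
```

>>> {"api": "jog_arm", "payload": {
  "plan": [0.02,0.08,0.003,-0.014,0,0,0.06,0.131,0.003,-0.014,0,0,0.12,0.131,0.003,-0.014,0,0,0.16,0.131,0.003,-0.014,0,0,0.16,0.131,0.003,-0.014,0,0]
}}

```text
time: 6.88
tool_pos: [0.5263, -0.1806, 0.064]
tcp_rot: [-0.505, -0.496, 0.506, -0.492]
force: [-0.9, -0.5, -0.4]
grip_width: 0.0167
```

```bash
python3 - <<'E'
from h import *
c=cams.camera("wrist"); save(c,"w4");
E
python3 g.py .528 -.181 .024 -1.3
```

```text
t 6.92 pos [ 0.5276 -0.1815  0.0659] yaw -1.3 F [ 0.4 -0.2 -1.4] w 0.0168
shift [ 0.0558  0.0006 -0.0007] turn [-0.001 -0.002  0.003] mm [41.9  0.5 -0.5] deg [-0.  -0.   0.1]
```

View pics/w4.png

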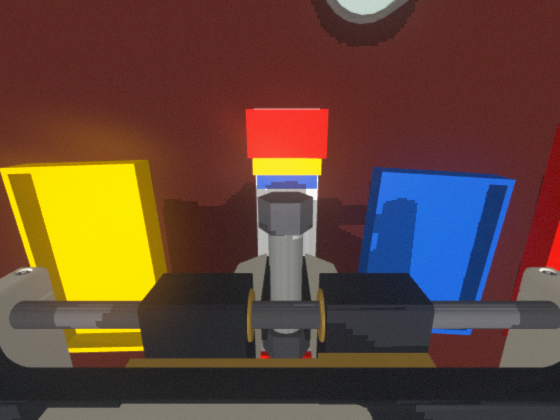

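Column c lines up with the gauge: nut at (286,213), stair at (287,170).

>>> {"api": "jog_arm", "payload": {
  "plan": [0.02,0.001,0,0,0,0,0.035,0.001,0,0,0,0,0.047,0.001,0,0,0,0,0.056,0.001,0,0,0,0,0.056,0.001,0,0,0,0]
}}

```text
time: 7.55
tool_pos: [0.5283, -0.1831, 0.0237]
tcp_rot: [-0.506, -0.494, 0.506, -0.494]
force: [-0.8, -0.4, -1.0]
grip_width: 0.0172
```

```bash
python3 - <<'E'
from h import *
c=cams.camera("wrist"); save(c,"w5");
E
python3 g.py .528 -.181 .023 -1.3
```

```text
t 7.6 pos [ 0.5284 -0.1832  0.024 ] yaw -1.4 F [ 0.8 -0.9 -2. ] w 0.0167
shift [ 0.0013 -0.0006 -0.0029] turn [-0.005  0.     0.   ] mm [ 1.  -0.4 -2.1] deg [-0.1  0.   0. ]
```

View pics/w5.png

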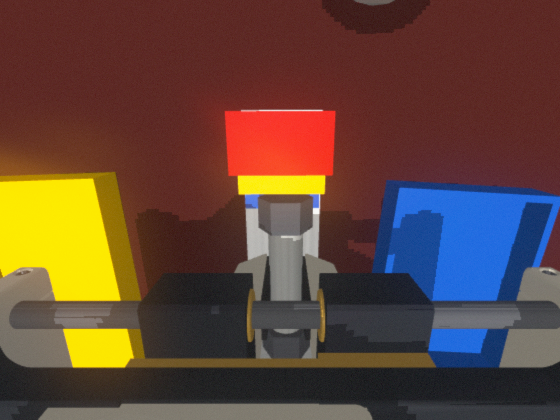

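>>> {"api": "jog_arm", "payload": {
  "plan": [0.001,0,-0.002,0,0,0,0.002,0,-0.002,0,0,0,0.003,0,-0.002,0,0,0,0.003,0,-0.002,0,0,0,0.003,0,-0.002,0,0,0]
}}

```text
time: 8.22
tool_pos: [0.5286, -0.1815, 0.0229]
tcp_rot: [0.506, 0.494, -0.506, 0.494]
force: [-3.1, 1.8, 7.8]
grip_width: 0.0168
```

Contact at 7.8 N with TCP z=0.0229 (axis ≈32 mm), so c is on the blue step and is a 90 mm column. Next is the blue bin.

```bash
python3 g.py .511 -.281 .05 -4.7
```

```text
t 8.22 pos [ 0.5286 -0.1815  0.0229] yaw -1.4 F [-3.1  1.8  7.8] w 0.0168
shift [-0.0361 -0.0201  0.1332] turn [ 0.109  0.001 -0.001] mm [-27.  -15.1  99.9] deg [ 3.3  0.  -0. ]
```

>>> {"api": "jog_arm", "payload": {
  "plan": [-0.06,0,0,0,0,0,-0.105,0,0.02,0,0,0,-0.105,-0.02,0.08,0.109,0,0,-0.105,-0.02,0.133,0.109,0,0,-0.06,-0.02,0.133,0.109,0,0]
}}

```text
time: 8.85
tool_pos: [0.5125, -0.2853, 0.0691]
tcp_rot: [0.521, 0.475, -0.52, 0.481]
force: [0.8, 1.1, -1.6]
grip_width: 0.0167
```

```bash
python3 - <<'E'
from h import *
c=cams.camera("wrist"); save(c,"w6");
E
python3 g.py .511 -.281 .0075 -4.7
```

```text
t 8.9 pos [ 0.5091 -0.2815  0.0629] yaw -4.8 F [-3.3  2.9 -5.7] w 0.0171
shift [ 0.0738  0.0027 -0.0007] turn [-0.005 -0.003  0.006] mm [55.4  2.  -0.6] deg [-0.1 -0.1  0.2]
```

View pics/w6.png

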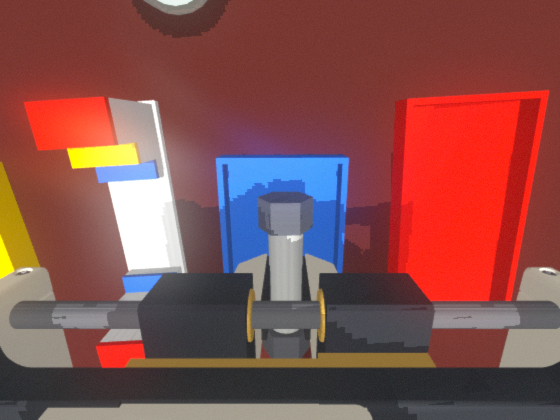

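Centred over the blue bin (centre (283,215), nut (285,213)).

>>> {"api": "jog_arm", "payload": {
  "plan": [0.03,0.002,0,0,0,0,0.05,0.002,0,0,0,0,0.065,0.002,0,0,0,0,0.072,0.002,0,0,0,0,0.072,0.002,0,0,0,0]
}}

```text
time: 9.52
tool_pos: [0.5125, -0.281, 0.0129]
tcp_rot: [-0.52, -0.479, 0.52, -0.479]
force: [0.5, -0.2, -2.0]
grip_width: 0.017
```

```bash
python3 g.py .511 -.281 .0075 -4.7
```

```text
t 9.53 pos [ 0.5125 -0.281   0.0129] yaw -4.7 F [ 0.5 -0.2 -2. ] w 0.017
shift [ 0.0072 -0.002   0.0002] turn [0. 0. 0.] mm [ 5.4 -1.5  0.2] deg [0. 0. 0.]
```

>>> {"api": "jog_arm", "payload": {
  "plan": [0.004,-0.001,0,0,0,0,0.008,-0.001,0,0,0,0,0.008,-0.001,0,0,0,0,0.008,-0.001,0,0,0,0,0.008,-0.001,0,0,0,0]
}}

```text
time: 10.15
tool_pos: [0.5118, -0.2811, 0.007]
tcp_rot: [0.52, 0.479, -0.52, 0.479]
force: [0.2, -0.1, 0.5]
grip_width: 0.0169
```

>>> {"api": "jog_arm", "payload": {
  "plan": [0,0,0,0,0,0,0,0,0,0,0,0,0,0,0,0,0,0,0,0,0,0,0,0,0,0,0,0,0,0],
  "jaw": 0.34
}}

```text
time: 10.78
tool_pos: [0.5117, -0.281, 0.0068]
tcp_rot: [-0.52, -0.479, 0.52, -0.479]
force: [0.4, -0.9, 0.6]
grip_width: 0.0312
```

```bash
python3 g.py .49 -.1 .28 13.2
```

```text
t 10.78 pos [ 0.5117 -0.281   0.0068] yaw -4.7 F [ 0.4 -0.9  0.6] w 0.0312
shift [-0.3643 -0.0486 -0.2381] turn [-0.597  0.    -0.   ] mm [-273.2  -36.4 -178.6] deg [-17.9   0.   -0. ]
```

>>> {"api": "jog_arm", "payload": {
  "plan": [-0.07,0,0,0,0,0,-0.15,0,0,0,0,0,-0.23,-0.01,-0.05,-0.2,0,0,-0.26,-0.02,-0.13,-0.5,0,0,-0.26,-0.03,-0.21,-0.6,0,0],
  "jaw": 0.5
}}

```text
time: 11.4
tool_pos: [0.5032, -0.1278, 0.2039]
tcp_rot: [0.439, 0.553, -0.438, 0.557]
force: [1.2, -0.0, -0.3]
grip_width: 0.0461
```

```bash
python3 g.py .51 .15 .2 13.2;python3 - <<'E'
from h import *
c=cams.camera("top"); save(c,"t1",(290,120,490,260),4)
E
```

```text
t 11.4 pos [ 0.5032 -0.1278  0.2039] yaw 13.4 F [ 1.2 -0.  -0.3] w 0.0461
shift [ 0.0046  0.0944 -0.3583] turn [ 0.006  0.006 -0.008] mm [   3.4   70.8 -268.7] deg [ 0.2  0.2 -0.2]
```

View pics/t1.png

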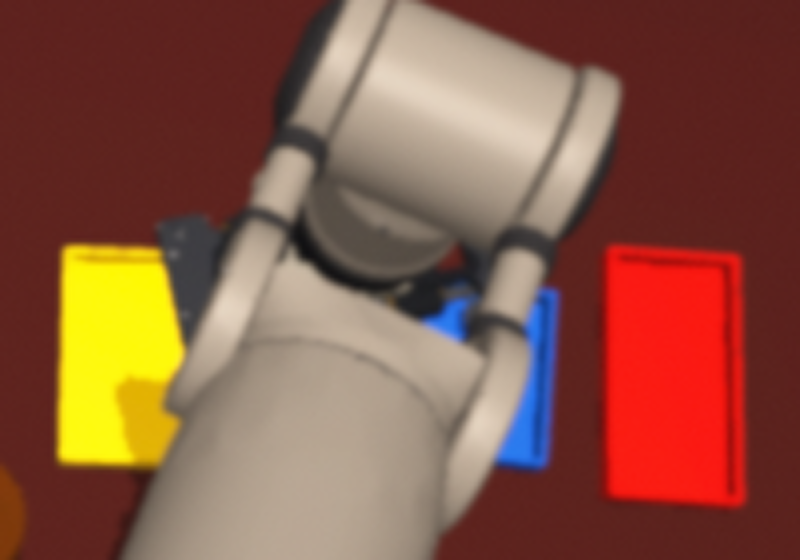

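>>> {"api": "jog_arm", "payload": {
  "plan": [0,0.094,-0.36,0,0,0,0,0.094,-0.36,0,0,0,0,0.094,-0.36,0,0,0,0,0.094,-0.36,0,0,0,0,0.094,-0.36,0,0,0]
}}

```text
time: 12.08
tool_pos: [0.5084, 0.1534, 0.2014]
tcp_rot: [0.438, 0.555, -0.438, 0.555]
force: [0.1, -1.3, 0.0]
grip_width: 0.0459
```

```bash
python3 g.py .495 .2816 .12 13.2;python3 - <<'E'
from h import *
c=cams.camera("top"); save(c,"t2",(290,120,490,260),4)
E
```

```text
t 12.07 pos [0.5084 0.1534 0.2014] yaw 13.5 F [ 0.1 -1.3  0. ] w 0.0459
shift [ 0.1086  0.0223 -0.1703] turn [ 0.009 -0.001  0.   ] mm [  81.4   16.8 -127.8] deg [ 0.3 -0.   0. ]
```

View pics/t2.png

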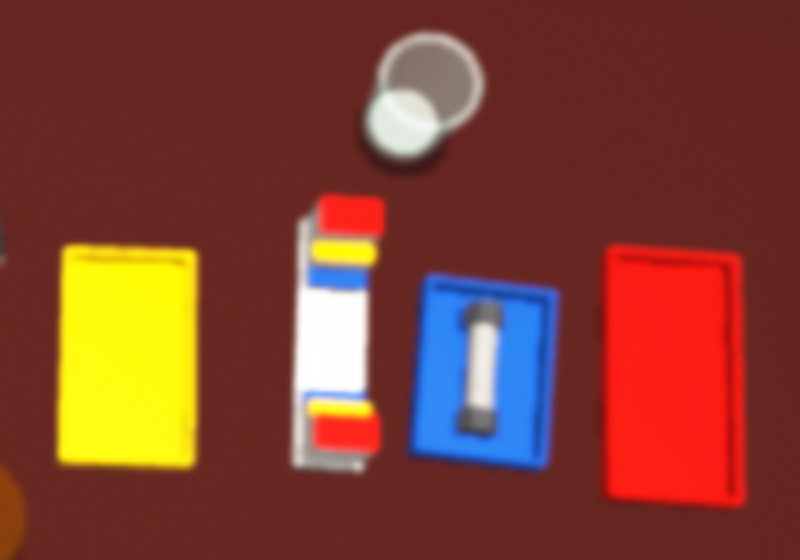

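Column c lies centred in the blue bin (crop (480,370)). Next is column b.

>>> {"api": "jog_arm", "payload": {
  "plan": [0.0,0.022,-0.08,0,0,0,0.03,0.022,-0.17,0,0,0,0.08,0.022,-0.17,0,0,0,0.108,0.022,-0.17,0,0,0,0.108,0.022,-0.17,0,0,0]
}}

```text
time: 12.75
tool_pos: [0.4946, 0.2777, 0.1187]
tcp_rot: [0.437, 0.555, -0.44, 0.554]
force: [0.2, -0.1, 0.8]
grip_width: 0.0459
```

```bash
python3 g.py .517 .2866 .008 13.2;python3 - <<'E'
from h import *
c=cams.camera("wrist"); save(c,"w7"); print(proj(c,[[.517,.2866,.016]]))
E
```

```text
t 12.75 pos [0.4946 0.2777 0.1187] yaw 13.3 F [ 0.2 -0.1  0.8] w 0.0459
shift [ 0.1475  0.0324 -0.0049] turn [0.003 0.002 0.008] mm [110.6  24.3  -3.7] deg [0.1 0.  0.2]
[[281.81285161 190.71255749]]
```

View pics/w7.png

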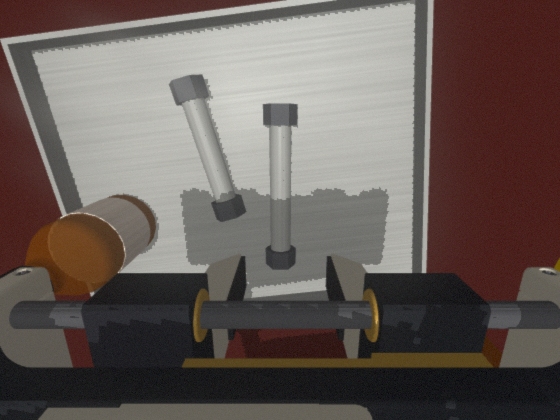

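```bash
python3 g.py .5287 .2893 .008 13.2
```

```text
t 12.8 pos [0.4957 0.2779 0.1202] yaw 13.3 F [-0.2 -0.8 -0.4] w 0.046
shift [ 0.1495  0.0466 -0.0047] turn [0.003 0.001 0.002] mm [112.2  34.9  -3.6] deg [0.1 0.  0.1]
```

>>> {"api": "jog_arm", "payload": {
  "plan": [0.02,0.046,-0.005,0,0,0,0.06,0.046,-0.005,0,0,0,0.1,0.046,-0.005,0,0,0,0.12,0.046,-0.005,0,0,0,0.12,0.046,-0.005,0,0,0],
  "jaw": 0.36
}}

```text
time: 13.42
tool_pos: [0.5285, 0.2896, 0.0306]
tcp_rot: [0.439, 0.554, -0.439, 0.554]
force: [-0.1, -0.3, 0.7]
grip_width: 0.0337
```

```bash
python3 g.py .5287 .2893 .008 13.2;python3 - <<'E'
from h import *
c=cams.camera("wrist"); save(c,"w8")
E
```

```text
t 13.43 pos [0.5285 0.2896 0.0306] yaw 13.3 F [-0.1 -0.3  0.7] w 0.0337
shift [0.0301 0.0001 0.0005] turn [0.003 0.    0.001] mm [22.6  0.1  0.4] deg [0.1 0.  0. ]
```

View pics/w8.png

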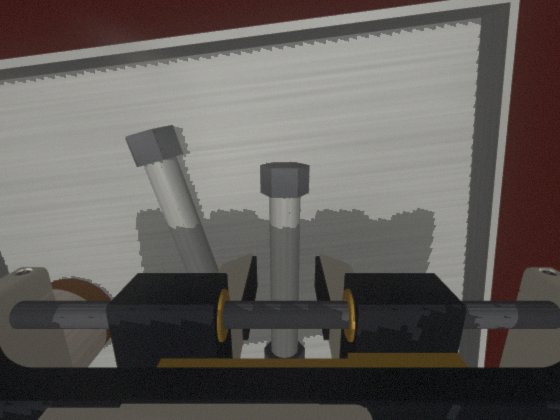

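Column b is centred between the jaws (tube at (285,250)).

>>> {"api": "jog_arm", "payload": {
  "plan": [0.02,0,0,0,0,0,0.03,0,0,0,0,0,0.03,0,0,0,0,0,0.03,0,0,0,0,0,0.03,0,0,0,0,0]
}}

```text
time: 14.1
tool_pos: [0.5286, 0.2901, 0.0083]
tcp_rot: [0.439, 0.554, -0.439, 0.555]
force: [-0.5, 0.1, 0.2]
grip_width: 0.0331
```

>>> {"api": "jog_arm", "payload": {
  "plan": [0,0,0,0,0,0,0,0,0,0,0,0,0,0,0,0,0,0,0,0,0,0,0,0,0,0,0,0,0,0],
  "jaw": 0,
  "squeeze": 55
}}

```text
time: 14.72
tool_pos: [0.5284, 0.29, 0.0081]
tcp_rot: [0.439, 0.554, -0.439, 0.555]
force: [-0.3, 0.7, 1.5]
grip_width: 0.0168
```

```bash
python3 g.py .52 .00 .2 -1.4
```

```text
t 14.72 pos [0.5284 0.29   0.0081] yaw 13.3 F [-0.3  0.7  1.5] w 0.0168
shift [-0.2559 -0.0998  0.3737] turn [ 0.49 -0.   -0.  ] mm [-191.9  -74.9  280.3] deg [14.7 -0.  -0. ]
```

>>> {"api": "jog_arm", "payload": {
  "plan": [-0.06,0,0,0,0,0,-0.14,0,0,0,0,0,-0.21,-0.02,0.05,0.15,0,0,-0.24,-0.05,0.13,0.35,0,0,-0.24,-0.07,0.2,0.49,0,0]
}}

```text
time: 15.35
tool_pos: [0.5119, 0.131, 0.1896]
tcp_rot: [0.507, 0.493, -0.505, 0.494]
force: [0.9, 0.4, -3.3]
grip_width: 0.0165
```

```bash
python3 g.py .43 -.177 .19 -1.4
```

```text
t 15.35 pos [0.5119 0.131  0.1896] yaw -1.5 F [ 0.9  0.4 -3.3] w 0.0165
shift [-0.001  -0.0988  0.4133] turn [-0.002 -0.    -0.006] mm [ -0.7 -74.1 310. ] deg [-0.1 -0.  -0.2]
```

>>> {"api": "jog_arm", "payload": {
  "plan": [0,0.03,0.083,0,0,0,0,0.03,0.166,0,0,0,0,0.03,0.25,0,0,0,0,0.03,0.33,0,0,0,0,0.03,0.4,0,0,0]
}}

```text
time: 15.98
tool_pos: [0.5262, -0.1706, 0.1874]
tcp_rot: [-0.506, -0.494, 0.506, -0.493]
force: [0.5, 0.3, -3.0]
grip_width: 0.0165
```

```bash
python3 g.py .54 -.181 .12 -1.4;python3 - <<'E'
from h import *
c=cams.camera("wrist"); save(c,"w9")
E
```

```text
t 15.97 pos [ 0.5262 -0.1706  0.1874] yaw -1.4 F [ 0.5  0.3 -3. ] w 0.0165
shift [0.0899 0.0188 0.0134] turn [-0.002 -0.     0.002] mm [67.4 14.1 10.1] deg [-0.  -0.   0.1]
```

View pics/w9.png

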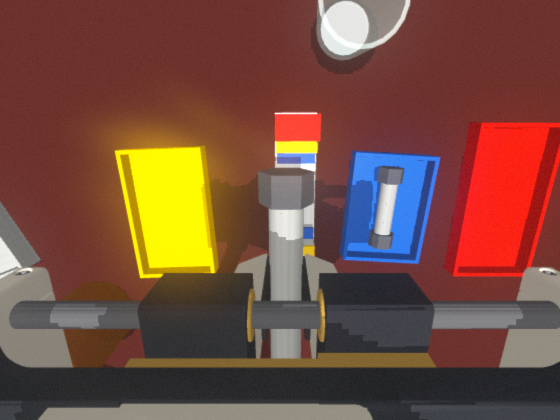

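```bash
python3 - <<'E'
from h import *
c=cams.camera("wrist"); save(c,"w9c",(230,150,340,250),6); s=manip.sense();p=np.array(s["tool_pos"]);Rm=R.from_quat(s["tcp_rot"])
for d in(.054,.058,.062): print(d,proj(c,p+Rm.apply([[-.008,d,0],[-.020,d,0]])).round(1).tolist())
E
python3 g.py .54 -.181 .09 -1.4
```

```text
0.054 [[280.0, 180.3], [279.6, 185.2]]
0.058 [[280.0, 172.2], [279.6, 176.5]]
0.062 [[279.9, 164.0], [279.6, 167.6]]
t 16.07 pos [ 0.5262 -0.1737  0.1872] yaw -1.7 F [ 0.4  1.2 -3.1] w 0.0163
shift [0.1296 0.0187 0.009 ] turn [-0.011  0.003  0.001] mm [97.2 14.1  6.8] deg [-0.3  0.1  0. ]
```

View pics/w9c.png

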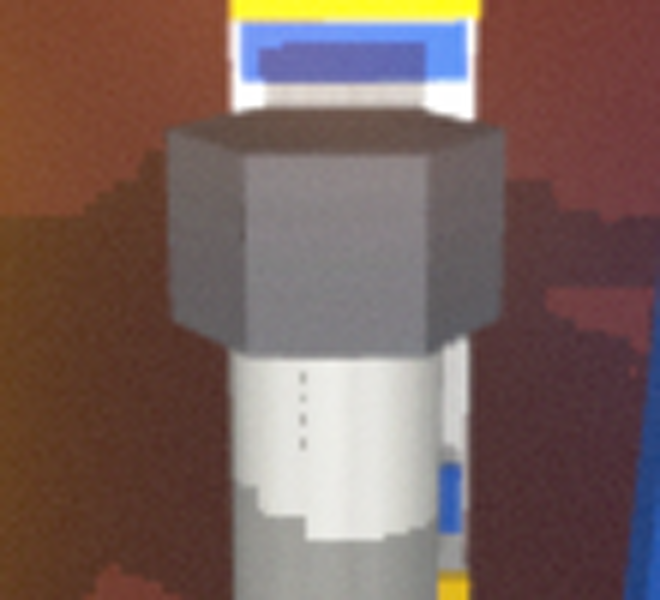

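>>> {"api": "jog_arm", "payload": {
  "plan": [0.02,0.019,0.009,-0.01,0,0,0.06,0.019,0.009,-0.01,0,0,0.1,0.019,0.009,-0.01,0,0,0.125,0.019,0.009,-0.01,0,0,0.125,0.019,0.009,-0.01,0,0]
}}

```text
time: 16.7
tool_pos: [0.5398, -0.1743, 0.0924]
tcp_rot: [-0.504, -0.497, 0.505, -0.494]
force: [-0.2, 0.5, -2.1]
grip_width: 0.0168
```

```bash
python3 g.py .54 -.181 .0685 -1.4;python3 - <<'E'
from h import *
c=cams.camera("wrist"); save(c,"w10")
E
```

```text
t 16.7 pos [ 0.5398 -0.1743  0.0924] yaw -1.1 F [-0.2  0.5 -2.1] w 0.0168
shift [0.0318 0.0006 0.0089] turn [ 0.011 -0.004  0.008] mm [23.8  0.5  6.7] deg [ 0.3 -0.1  0.2]
```

View pics/w10.png

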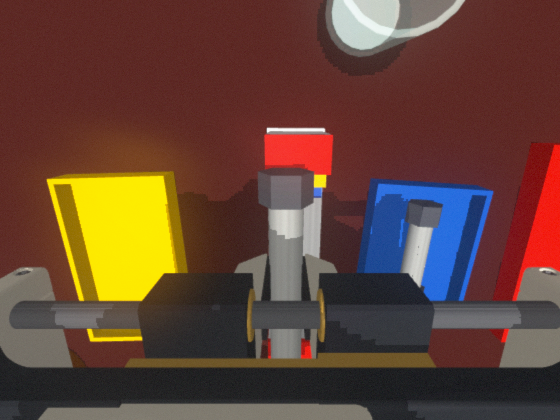

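The column at (286,185) sits about 6 mm to the left of the stair at (298,153), which agrees with the pose reading. I'll correct that on the way down.

>>> {"api": "jog_arm", "payload": {
  "plan": [0,0.001,0.009,0.01,0,0,0.012,0.001,0.009,0.01,0,0,0.022,0.001,0.009,0.01,0,0,0.028,0.001,0.009,0.01,0,0,0.028,0.001,0.009,0.01,0,0]
}}

```text
time: 17.38
tool_pos: [0.5414, -0.1821, 0.0727]
tcp_rot: [-0.506, -0.494, 0.506, -0.494]
force: [0.2, 0.5, -2.5]
grip_width: 0.0166
```

```bash
python3 g.py .54 -.181 .067 -1.4;python3 - <<'E'
from h import *
c=cams.camera("wrist"); save(c,"w11")
E
```

```text
t 17.38 pos [ 0.5414 -0.1821  0.0727] yaw -1.4 F [ 0.2  0.5 -2.5] w 0.0166
shift [ 0.0076 -0.0019 -0.0014] turn [ 0.    -0.001  0.002] mm [ 5.7 -1.4 -1.1] deg [ 0.  -0.   0.1]
```

View pics/w11.png

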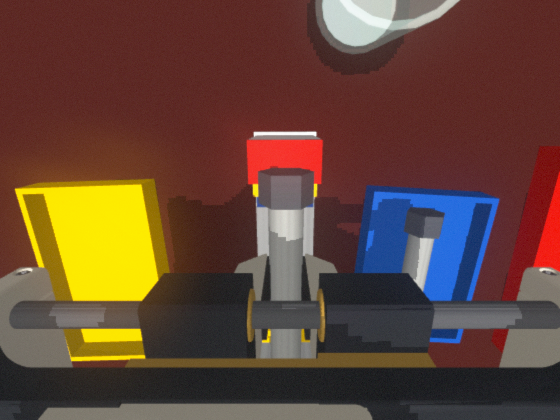

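Aligned now (nut 286, stair 285). Lowering to contact.

>>> {"api": "jog_arm", "payload": {
  "plan": [0.003,-0.001,-0.001,0,0,0,0.005,-0.001,-0.001,0,0,0,0.007,-0.001,-0.001,0,0,0,0.007,-0.001,-0.001,0,0,0,0.007,-0.001,-0.001,0,0,0]
}}

```text
time: 18.05
tool_pos: [0.541, -0.1815, 0.0681]
tcp_rot: [0.506, 0.494, -0.506, 0.494]
force: [0.2, 0.6, -1.5]
grip_width: 0.0167
```

>>> {"api": "jog_arm", "payload": {
  "plan": [0.001,0,0,0,0,0,0.002,0,0,0,0,0,0.002,0,0,0,0,0,0.002,0,0,0,0,0,0.002,0,0,0,0,0]
}}

```text
time: 18.68
tool_pos: [0.5411, -0.1815, 0.068]
tcp_rot: [0.506, 0.494, -0.506, 0.494]
force: [-5.0, 1.4, 11.0]
grip_width: 0.0168
```

```bash
python3 g.py .526 -.4075 .08 -1.4;python3 - <<'E'
from h import *
c=cams.camera("wrist"); save(c,"w12")
E
```

```text
t 18.68 pos [ 0.5411 -0.1815  0.068 ] yaw -1.4 F [-5.   1.4 11. ] w 0.0168
shift [-0.0158 -0.0127  0.3017] turn [ 0.     0.001 -0.002] mm [-11.9  -9.6 226.3] deg [ 0.   0.  -0.1]
```

View pics/w12.png

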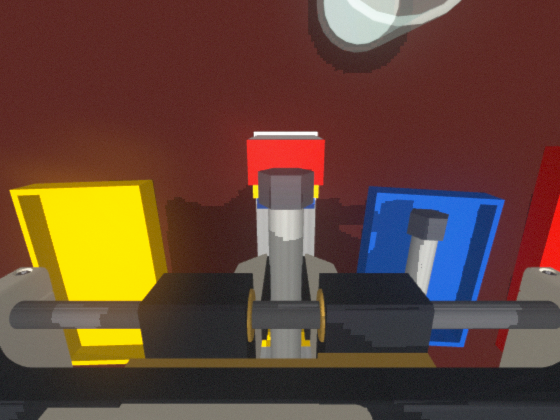

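b rests on the red step at 11 N with its axis at 76 mm, so it is 140 mm long. Next is the red bin.

>>> {"api": "jog_arm", "payload": {
  "plan": [-0.05,0,0,0,0,0,-0.07,-0.012,0.08,0,0,0,-0.07,-0.012,0.16,0,0,0,-0.07,-0.012,0.24,0,0,0,-0.05,-0.012,0.3,0,0,0]
}}

```text
time: 19.35
tool_pos: [0.5265, -0.4095, 0.1049]
tcp_rot: [-0.506, -0.492, 0.506, -0.495]
force: [0.8, 0.5, -1.9]
grip_width: 0.0166
```

```bash
python3 g.py .5265 -.4073 .05 -1.6;python3 - <<'E'
from h import *
c=cams.camera("wrist"); save(c,"w13")
E
python3 g.py .5265 -.4073 .05 -1.6
```

```text
t 19.35 pos [ 0.5265 -0.4095  0.1049] yaw -1.5 F [ 0.8  0.5 -1.9] w 0.0166
shift [ 0.0731 -0.0003 -0.0031] turn [ 0.004  0.005 -0.005] mm [54.8 -0.2 -2.3] deg [ 0.1  0.1 -0.1]
t 19.4 pos [ 0.5244 -0.4141  0.1015] yaw -1.6 F [-2.6 -2.9 -5.1] w 0.0165
shift [ 0.0686  0.0025 -0.0093] turn [-0.002  0.006  0.001] mm [51.4  1.9 -7. ] deg [-0.   0.2  0. ]
```

View pics/w13.png

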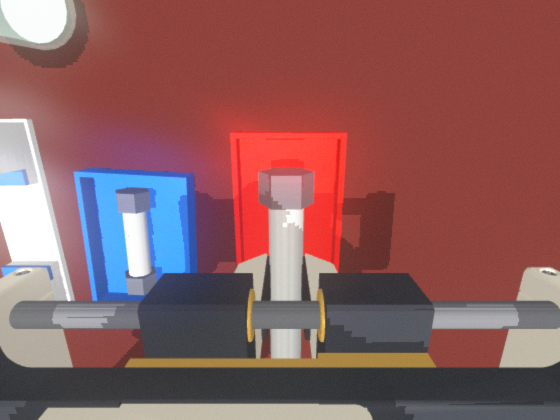

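>>> {"api": "jog_arm", "payload": {
  "plan": [0,0.001,-0.003,0,0,0,0.03,0.001,-0.003,0,0,0,0.055,0.001,-0.003,0,0,0,0.07,0.001,-0.003,0,0,0,0.07,0.001,-0.003,0,0,0]
}}

```text
time: 20.02
tool_pos: [0.527, -0.4031, 0.0505]
tcp_rot: [-0.506, -0.495, 0.506, -0.493]
force: [-0.2, -0.7, -2.9]
grip_width: 0.0167
```

```bash
python3 g.py .5265 -.4073 .008 -1.6;python3 - <<'E'
from h import *
c=cams.camera("wrist"); save(c,"w14")
E
```

```text
t 20.02 pos [ 0.527  -0.4031  0.0505] yaw -1.4 F [-0.2 -0.7 -2.9] w 0.0167
shift [ 0.0567 -0.0004  0.0057] turn [ 0.008 -0.003  0.003] mm [42.5 -0.3  4.3] deg [ 0.2 -0.1  0.1]
```

View pics/w14.png

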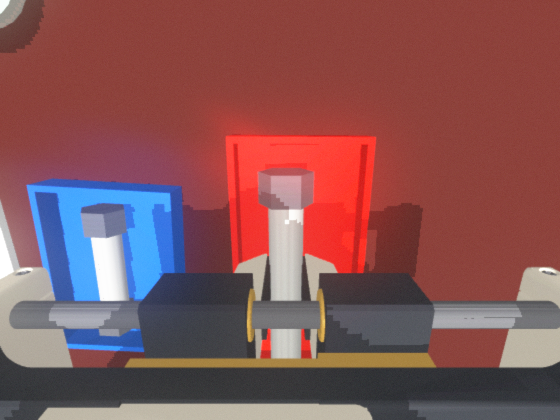

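>>> {"api": "jog_arm", "payload": {
  "plan": [0.01,0,0.006,0,0,0,0.03,0,0.006,0,0,0,0.045,0,0.006,0,0,0,0.053,0,0.006,0,0,0,0.053,0,0.006,0,0,0]
}}

```text
time: 20.7
tool_pos: [0.5268, -0.4082, 0.0109]
tcp_rot: [-0.506, -0.494, 0.506, -0.493]
force: [-0.2, -0.6, -2.5]
grip_width: 0.0169
```

```bash
python3 g.py .5265 -.4073 .008 -1.6;python3 - <<'E'
from h import *
c=cams.camera("wrist"); save(c,"w15")
E
```

```text
t 20.7 pos [ 0.5268 -0.4082  0.0109] yaw -1.4 F [-0.2 -0.6 -2.5] w 0.0169
shift [ 0.0039 -0.0005 -0.0011] turn [ 0.007 -0.002  0.002] mm [ 2.9 -0.4 -0.8] deg [ 0.2 -0.1  0.1]
```

View pics/w15.png

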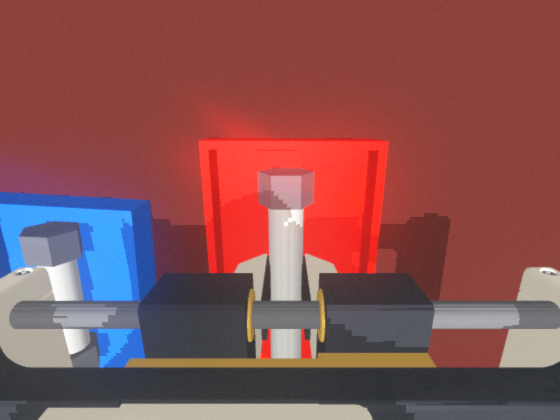

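>>> {"api": "jog_arm", "payload": {
  "plan": [0.003,0,0,0,0,0,0.005,0,0,0,0,0,0.005,0,0,0,0,0,0.005,0,0,0,0,0,0.005,0,0,0,0,0]
}}

```text
time: 21.38
tool_pos: [0.5272, -0.4086, 0.0082]
tcp_rot: [-0.506, -0.494, 0.506, -0.494]
force: [0.5, -0.5, -1.1]
grip_width: 0.0166
```

>>> {"api": "jog_arm", "payload": {
  "plan": [0.001,0,0,0,0,0,0.001,0,0,0,0,0,0.001,0,0,0,0,0,0.001,0,0,0,0,0,0.001,0,0,0,0,0],
  "jaw": 0.34
}}

```text
time: 22.0
tool_pos: [0.5271, -0.4085, 0.0073]
tcp_rot: [-0.506, -0.494, 0.506, -0.494]
force: [0.3, -0.6, -0.3]
grip_width: 0.0312
```

```bash
python3 g.py .50 -.15 .22 20
```

```text
t 22.0 pos [ 0.5271 -0.4085  0.0073] yaw -1.4 F [ 0.3 -0.6 -0.3] w 0.0312
shift [-0.2837 -0.0446 -0.3436] turn [-0.713  0.    -0.   ] mm [-212.8  -33.4 -257.7] deg [-21.4   0.   -0. ]
```

>>> {"api": "jog_arm", "payload": {
  "plan": [-0.07,0,0,0,0,0,-0.15,0,-0.01,0,0,0,-0.22,-0.02,-0.08,-0.2,0,0,-0.27,-0.02,-0.16,-0.5,0,0,-0.27,-0.02,-0.24,-0.8,0,0],
  "jaw": 0.5
}}

```text
time: 22.62
tool_pos: [0.517, -0.2434, 0.2103]
tcp_rot: [0.391, 0.587, -0.391, 0.591]
force: [0.9, 0.9, -0.7]
grip_width: 0.0459
```

```bash
python3 g.py .52 .1 .22 28.5
```

```text
t 22.62 pos [ 0.517  -0.2434  0.2103] yaw 22.8 F [ 0.9  0.9 -0.7] w 0.0459
shift [-0.0143  0.1813 -0.4205] turn [-0.19   0.009 -0.006] mm [ -10.7  136.  -315.4] deg [-5.7  0.3 -0.2]
```

>>> {"api": "jog_arm", "payload": {
  "plan": [-0.01,0.18,-0.42,-0.19,0,0,-0.01,0.18,-0.42,-0.19,0,0,-0.01,0.18,-0.42,-0.19,0,0,-0.01,0.18,-0.42,-0.19,0,0,-0.01,0.18,-0.42,-0.19,0,0]
}}

```text
time: 23.25
tool_pos: [0.5193, 0.0706, 0.2146]
tcp_rot: [0.363, 0.607, -0.363, 0.607]
force: [0.3, 0.3, 0.6]
grip_width: 0.0458
```

```bash
python3 g.py .525 .335 .19 28.5;python3 - <<'E'
from h import *
c=cams.camera("top"); save(c,"t3",(115,120,490,270),2)
E
```

```text
t 23.25 pos [0.5193 0.0706 0.2146] yaw 28.3 F [0.3 0.3 0.6] w 0.0458
shift [ 0.0327  0.1737 -0.3069] turn [-0.007  0.001 -0.001] mm [  24.5  130.3 -230.1] deg [-0.2  0.  -0. ]
```

View pics/t3.png

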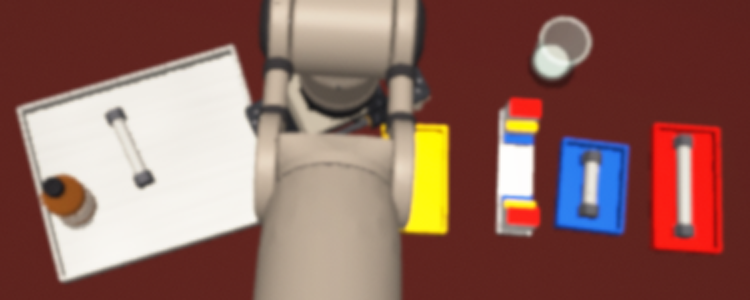

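Columns c (blue bin, (592,185)) and b (red bin, (684,185)) both lie in place. Next is a, at (130,148) in this crop.

>>> {"api": "jog_arm", "payload": {
  "plan": [0,0.174,-0.3,0,0,0,0,0.174,-0.3,0,0,0,0,0.174,-0.3,0,0,0,0.03,0.174,-0.3,0,0,0,0.03,0.174,-0.3,0,0,0]
}}

```text
time: 23.92
tool_pos: [0.5265, 0.3315, 0.1899]
tcp_rot: [0.361, 0.608, -0.362, 0.607]
force: [0.1, -0.7, -0.2]
grip_width: 0.0458
```

```bash
python3 - <<'E'
from h import *
c=cams.camera("wrist"); save(c,"w16"); print(proj(c,[[.5357,.3505,.016],[.451,.420,.13],[.451,.42,0]]))
E
python3 g.py .555 .361 .12 28.5 -12
```

```text
[[274.66483083 182.50203622]
 [139.89621177 263.19410301]
 [189.58276134 214.15024986]]
t 23.98 pos [0.5267 0.3311 0.1899] yaw 28.5 F [-0.6  0.8 -1. ] w 0.0454
shift [ 0.0931  0.0524 -0.017 ] turn [-0.    -0.001 -0.396] mm [ 69.8  39.3 -12.7] deg [ -0.   -0.  -11.9]
```

View pics/w16.png

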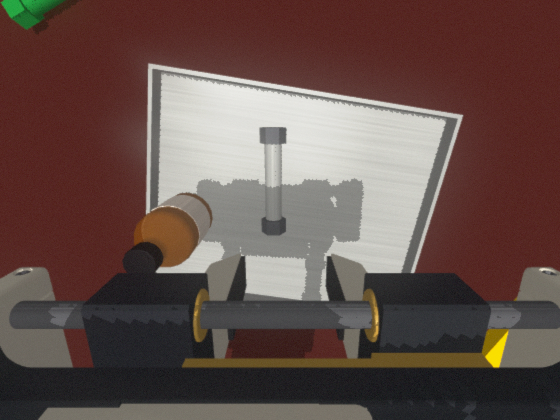

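>>> {"api": "jog_arm", "payload": {
  "plan": [0,0.052,-0.017,0,0,-0.2,0.03,0.052,-0.017,0,0,-0.4,0.07,0.052,-0.017,0,0,-0.4,0.1,0.052,-0.017,0,0,-0.4,0.1,0.052,-0.017,0,0,-0.4]
}}

```text
time: 24.6
tool_pos: [0.5558, 0.3561, 0.1152]
tcp_rot: [0.296, 0.642, -0.426, 0.565]
force: [-0.0, -0.1, 0.2]
grip_width: 0.046
```

```bash
python3 - <<'E'
from h import *
c=cams.camera("wrist"); save(c,"w17")
E
python3 g.py .555 .361 .011 28.5 -12
```

```text
t 24.65 pos [0.5565 0.3568 0.1169] yaw 28.2 F [-0.5  0.5  1. ] w 0.0461
shift [ 0.1379  0.0304 -0.0059] turn [-0.009 -0.001  0.002] mm [103.4  22.8  -4.4] deg [-0.3 -0.   0.1]
```

View pics/w17.png

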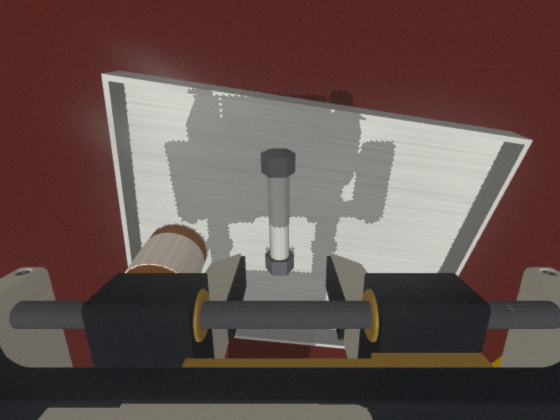

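>>> {"api": "jog_arm", "payload": {
  "plan": [0.03,0.007,-0.005,0,0,0,0.07,0.015,-0.006,0,0,0,0.1,0.022,-0.006,0,0,0,0.115,0.025,-0.006,0,0,0,0.115,0.025,-0.006,0,0,0],
  "jaw": 0.4
}}

```text
time: 25.28
tool_pos: [0.5547, 0.3622, 0.029]
tcp_rot: [0.297, 0.641, -0.424, 0.566]
force: [0.2, -0.1, 0.3]
grip_width: 0.0368
```

```bash
python3 - <<'E'
from h import *
c=cams.camera("wrist"); save(c,"w18")
E
python3 g.py .555 .361 .010 28.5 -12
```

```text
t 25.32 pos [0.555  0.3625 0.0297] yaw 28.3 F [ 0.5 -0.1  0.8] w 0.0366
shift [0.0259 0.0045 0.0017] turn [-0.007 -0.001 -0.003] mm [19.4  3.4  1.3] deg [-0.2 -0.  -0.1]
```

View pics/w18.png

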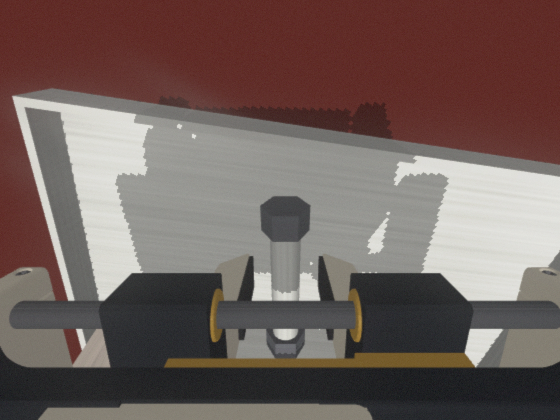

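>>> {"api": "jog_arm", "payload": {
  "plan": [0.015,0.003,0.001,0,0,0,0.026,0.0045,0.001,0,0,0,0.026,0.0045,0.001,0,0,0,0.026,0.0045,0.001,0,0,0,0.026,0.0045,0.001,0,0,0]
}}

```text
time: 25.95
tool_pos: [0.5542, 0.3616, 0.009]
tcp_rot: [0.297, 0.642, -0.424, 0.566]
force: [-0.1, 0.4, -0.1]
grip_width: 0.0365
```

>>> {"api": "jog_arm", "payload": {
  "plan": [0,0,0,0,0,0,0,0,0,0,0,0,0,0,0,0,0,0,0,0,0,0,0,0,0,0,0,0,0,0],
  "jaw": 0,
  "squeeze": 60
}}

```text
time: 26.58
tool_pos: [0.554, 0.3615, 0.0087]
tcp_rot: [0.297, 0.642, -0.424, 0.566]
force: [0.3, 0.1, 2.0]
grip_width: 0.0168
```

```bash
python3 g.py .555 .361 .13 28.5 -12; python3 g.py .53 .1 .2 0
```

```text
t 26.57 pos [0.554  0.3615 0.0087] yaw 28.3 F [0.3 0.1 2. ] w 0.0168
shift [-0.1584 -0.0328  0.0012] turn [-0.007 -0.001 -0.   ] mm [-118.8  -24.6    0.9] deg [-0.2 -0.  -0. ]
t 26.57 pos [0.554  0.3615 0.0087] yaw 28.3 F [0.3 0.1 2. ] w 0.0168
shift [-0.2093 -0.2423  0.2918] turn [0.94  0.099 0.392] mm [-156.9 -181.7  218.9] deg [28.2  3.  11.7]
```

>>> {"api": "jog_arm", "payload": {
  "plan": [-0.03,-0.006,0,0,0,0,-0.08,-0.016,0,0,0,0,-0.14,-0.029,0,0,0,0,-0.19,-0.04,0,0,0,0.2,-0.2,-0.042,0,0,0,0.4]
}}

```text
time: 27.2
tool_pos: [0.5558, 0.3623, 0.165]
tcp_rot: [0.365, 0.605, -0.36, 0.609]
force: [-0.0, -0.8, -2.6]
grip_width: 0.0163
```

```bash
python3 - <<'E'
from h import *
c=cams.camera("wrist"); save(c,"w19")
E
python3 g.py .545 .15 .2 8
```

```text
t 27.25 pos [0.5538 0.3616 0.165 ] yaw 28.3 F [-1.   0.8 -1.1] w 0.0165
shift [-0.048  -0.1437  0.2428] turn [ 0.678 -0.003 -0.018] mm [ -36.  -107.8  182.1] deg [20.3 -0.1 -0.5]
```

View pics/w19.png

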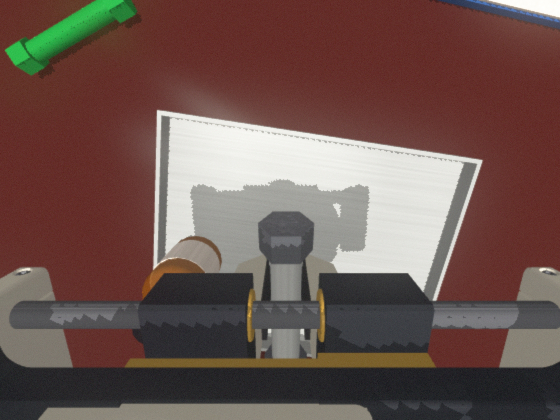

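The column was gripped with the tool tilted 12°, so the tool must tilt back for it to be level. I'll re-tilt during the transfer.

```bash
python3 g.py .55 .12 .2 3 -12
```

```text
t 27.25 pos [0.5538 0.3616 0.165 ] yaw 28.3 F [-1.   0.8 -1.1] w 0.0165
shift [-0.0481 -0.1568  0.2812] turn [ 0.842  0.085 -0.411] mm [ -36.1 -117.6  210.9] deg [ 25.2   2.5 -12.3]
```

>>> {"api": "jog_arm", "payload": {
  "plan": [-0.02,-0.03,0.05,0.1,0,0,-0.048,-0.06,0.11,0.3,0.03,-0.1,-0.048,-0.09,0.17,0.5,0.05,-0.2,-0.048,-0.12,0.23,0.7,0.07,-0.3,-0.048,-0.157,0.281,0.84,0.085,-0.41]
}}

```text
time: 27.88
tool_pos: [0.5504, 0.1183, 0.1972]
tcp_rot: [0.427, 0.562, -0.542, 0.456]
force: [-0.3, -0.5, -1.4]
grip_width: 0.0164
```

```bash
python3 g.py .55 -.181 .15 -1.4 -12
```

```text
t 27.88 pos [0.5504 0.1183 0.1972] yaw 2.8 F [-0.3 -0.5 -1.4] w 0.0164
shift [ 0.0675 -0.0056  0.3983] turn [0.136 0.038 0.023] mm [ 50.7  -4.2 298.8] deg [4.1 1.1 0.7]
```

>>> {"api": "jog_arm", "payload": {
  "plan": [0,0,0.08,0.05,0.01,0,0.01,0,0.16,0.136,0.03,0.02,0.03,0,0.24,0.136,0.038,0.023,0.06,-0.005,0.32,0.136,0.038,0.023,0.06,-0.005,0.39,0.136,0.038,0.023]
}}

```text
time: 28.5
tool_pos: [0.5509, -0.1744, 0.1534]
tcp_rot: [-0.451, -0.546, 0.554, -0.438]
force: [1.8, -0.1, -1.8]
grip_width: 0.0164
```

>>> {"api": "jog_arm", "payload": {
  "plan": [0,0,0,0,0,0,0,0,0,0,0,0,0,0,0,0,0,0,0,0,0,0,0,0,0,0,0,0,0,0]
}}

```text
time: 29.12
tool_pos: [0.5528, -0.1719, 0.156]
tcp_rot: [-0.452, -0.544, 0.553, -0.441]
force: [0.1, -0.3, -1.7]
grip_width: 0.0162
```

```bash
python3 - <<'E'
from h import *
c=cams.camera("wrist"); save(c,"w20"); save(c,"w20c",(230,120,340,220),6); s=manip.sense();p=np.array(s["tool_pos"]);yw=np.radians(-1.4)
u=np.array([np.cos(yw),np.sin(yw),0])
for d in(.0315,.0355,.0395): print(d,proj(c,[p+d*u+[0,0,.0073],p+d*u+[0,0,.0193],p+d*u+[0,0,-.0047]]).round(1).tolist())
c=cams.camera("scene"); save(c,"s1",(120,120,280,260),5)
E
python3 g.py .55 -.181 .09 -1.4 -12
```

```text
0.0315 [[287.2, 231.7], [287.3, 245.4], [287.1, 219.7]]
0.0355 [[287.3, 224.8], [287.4, 238.2], [287.2, 213.1]]
0.0395 [[287.3, 217.7], [287.5, 230.7], [287.2, 206.4]]
t 29.23 pos [ 0.5527 -0.1723  0.156 ] yaw -1.2 F [ 0.2 -0.8 -1.3] w 0.0167
shift [0.0868 0.0146 0.0118] turn [ 0.008  0.    -0.008] mm [65.1 10.9  8.8] deg [ 0.2  0.  -0.2]
```

View pics/w20.png

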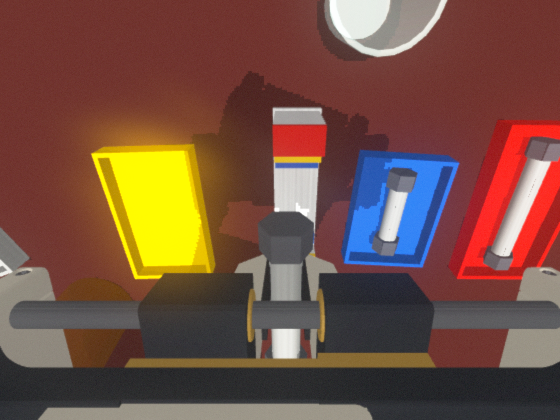

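View pics/w20c.png

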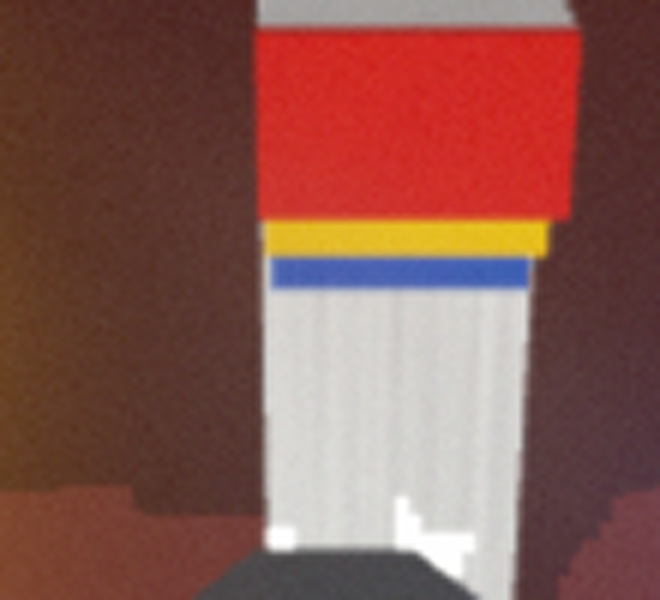

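View pics/s1.png

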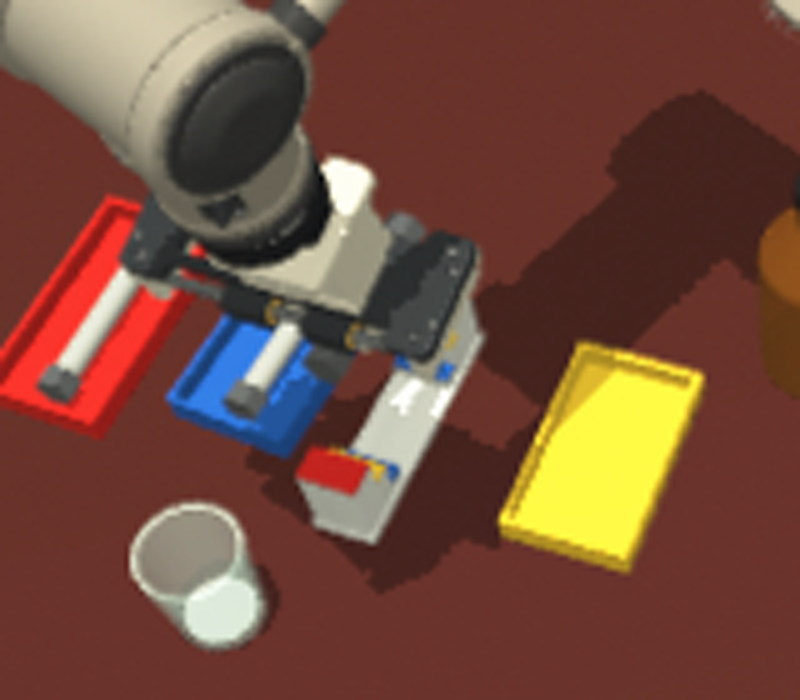

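```bash
python3 - <<'E'
from h import *
c=cams.camera("wrist"); save(c,"w20d",(230,195,340,295),6)
E
```

```text
(no output)
```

View pics/w20d.png

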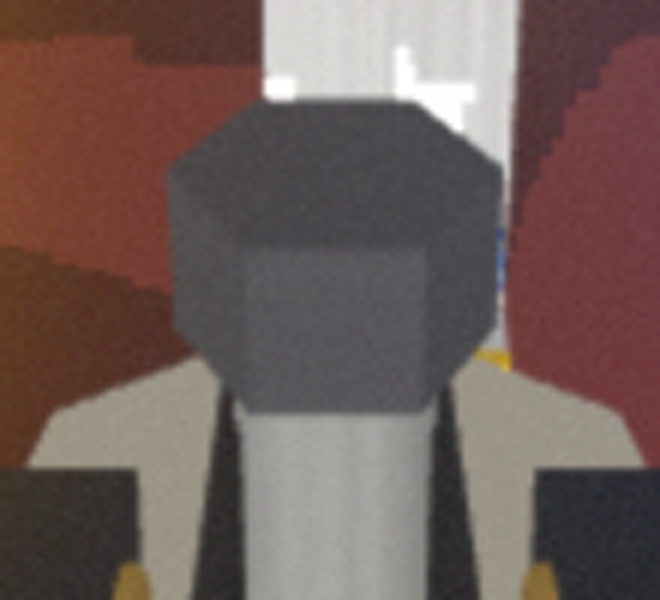

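The held nut's end-face edges sit at rows 211.7 and 236.2, which matches a level column whose centre is about 21 mm behind the TCP.

```bash
python3 g.py .5495 -.1815 .072 -1.4 -12
```

```text
t 29.27 pos [ 0.5527 -0.1724  0.1559] yaw -1.2 F [-0.7 -0.3 -1.8] w 0.0164
shift [0.1104 0.0189 0.0123] turn [ 0.008 -0.    -0.008] mm [82.8 14.2  9.2] deg [ 0.2 -0.  -0.2]
```

>>> {"api": "jog_arm", "payload": {
  "plan": [0.02,0.004,0.012,0.008,0,-0.008,0.05,0.009,0.012,0.008,0,-0.008,0.08,0.014,0.012,0.008,0,-0.008,0.11,0.019,0.012,0.008,0,-0.008,0.11,0.019,0.012,0.008,0,-0.008]
}}

```text
time: 29.9
tool_pos: [0.5479, -0.1815, 0.0696]
tcp_rot: [-0.451, -0.545, 0.556, -0.436]
force: [-0.4, 0.2, -0.9]
grip_width: 0.0163
```

```bash
python3 - <<'E'
from h import *
c=cams.camera("wrist"); save(c,"w21")
E
python3 g.py .5495 -.1815 .0475 -1.4 -12
```

```text
t 29.95 pos [ 0.5489 -0.1818  0.0711] yaw -1.5 F [ 0.7 -0.9 -2.7] w 0.0164
shift [ 0.0305  0.0074 -0.0004] turn [-0.002 -0.002  0.005] mm [22.9  5.5 -0.3] deg [-0.1 -0.1  0.1]
```

View pics/w21.png

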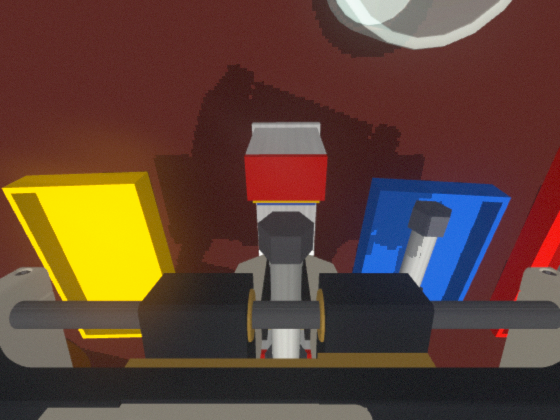

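>>> {"api": "jog_arm", "payload": {
  "plan": [0.008,0.002,0,0,0,0,0.016,0.004,0,0,0,0,0.024,0.006,0,0,0,0,0.029,0.007,0,0,0,0,0.029,0.007,0,0,0,0]
}}

```text
time: 30.58
tool_pos: [0.55, -0.1815, 0.0495]
tcp_rot: [-0.452, -0.544, 0.555, -0.438]
force: [0.4, 0.1, -1.5]
grip_width: 0.0161
```

```bash
python3 - <<'E'
from h import *
c=cams.camera("wrist"); save(c,"w22")
E
python3 g.py .5495 -.1815 .0462 -1.4 -12
```

```text
t 30.62 pos [ 0.5502 -0.1816  0.0497] yaw -1.4 F [-1.   0.  -1.7] w 0.0164
shift [ 0.0047  0.0001 -0.    ] turn [-0.001 -0.     0.   ] mm [ 3.6  0.1 -0. ] deg [-0. -0.  0.]
```

View pics/w22.png

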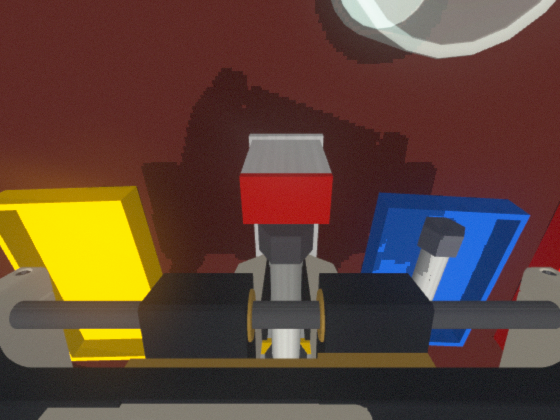

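Between the red faces with no force yet. Lowering to contact.

>>> {"api": "jog_arm", "payload": {
  "plan": [0.002,0,0,0,0,0,0.004,0,0,0,0,0,0.0055,0,0,0,0,0,0.0055,0,0,0,0,0,0.0055,0,0,0,0,0]
}}

```text
time: 31.25
tool_pos: [0.5496, -0.1816, 0.0467]
tcp_rot: [-0.452, -0.544, 0.555, -0.438]
force: [-2.4, 1.2, 6.2]
grip_width: 0.0168
```

Contact at 6.2 N with the axis at 54 mm: a is on the yellow step, 115 mm. Next is the yellow bin.

```bash
python3 g.py .5315 -.042 .10 0.7 -12;  python3 g.py .5496 -.1816 .11 -1.4 -12
```

```text
t 31.25 pos [ 0.5496 -0.1816  0.0467] yaw -1.4 F [-2.4  1.2  6.2] w 0.0168
shift [-0.0637 -0.0429 -0.1855] turn [-0.07  -0.014 -0.002] mm [ -47.8  -32.2 -139.1] deg [-2.1 -0.4 -0.1]
t 31.25 pos [ 0.5496 -0.1816  0.0467] yaw -1.4 F [-2.4  1.2  6.2] w 0.0168
shift [-0.0826 -0.0175  0.    ] turn [-0.001  0.    -0.002] mm [-62.  -13.1   0. ] deg [-0.   0.  -0.1]
```

>>> {"api": "jog_arm", "payload": {
  "plan": [-0.03,-0.006,0,0,0,0,-0.0826,-0.0175,0,0,0,0,-0.0826,-0.03,-0.06,-0.03,-0.007,0,-0.074,-0.043,-0.13,-0.07,-0.014,0,-0.064,-0.043,-0.185,-0.07,-0.014,0]
}}

```text
time: 31.88
tool_pos: [0.5306, -0.0406, 0.0995]
tcp_rot: [0.442, 0.552, -0.546, 0.448]
force: [-0.3, -0.7, -2.3]
grip_width: 0.0163
```

>>> {"api": "jog_arm", "payload": {
  "plan": [0.02,0.004,0,0,0,0,0.03,0.006,0,0,0,0,0.03,0.006,0,0,0,0,0.03,0.006,0,0,0,0,0.03,0.006,0,0,0,0]
}}

```text
time: 32.5
tool_pos: [0.5313, -0.043, 0.0768]
tcp_rot: [0.442, 0.552, -0.547, 0.448]
force: [-0.3, 0.1, -2.0]
grip_width: 0.0167
```

```bash
python3 - <<'E'
from h import *
c=cams.camera("wrist"); save(c,"w23")
E
python3 g.py .5315 -.042 .011 0.7 -12
```

```text
t 32.55 pos [ 0.5313 -0.0428  0.0768] yaw 0.7 F [-0.5 -0.1 -2.1] w 0.0168
shift [ 0.0858  0.0185 -0.001 ] turn [-0.001 -0.001 -0.001] mm [64.3 13.9 -0.8] deg [-0. -0. -0.]
```

View pics/w23.png

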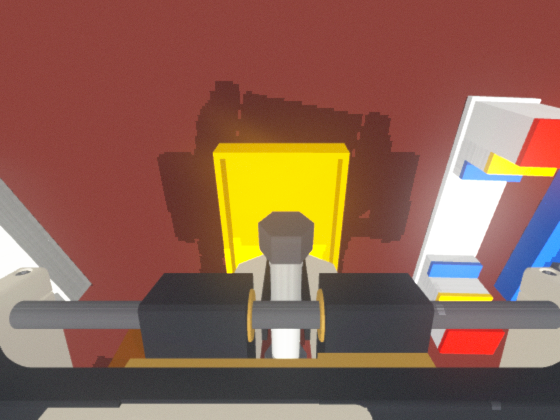

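>>> {"api": "jog_arm", "payload": {
  "plan": [0.03,0.006,0,0,0,0,0.055,0.012,0,0,0,0,0.075,0.016,0,0,0,0,0.084,0.018,0,0,0,0,0.084,0.018,0,0,0,0]
}}

```text
time: 33.17
tool_pos: [0.5311, -0.0423, 0.0119]
tcp_rot: [0.442, 0.552, -0.547, 0.448]
force: [0.9, 0.3, -1.9]
grip_width: 0.0167
```

```bash
python3 g.py .5315 -.042 .0085 0.7 -12
```

```text
t 33.17 pos [ 0.5311 -0.0423  0.0119] yaw 0.7 F [ 0.9  0.3 -1.9] w 0.0167
shift [ 0.0043  0.0015 -0.0004] turn [ 0.    -0.001  0.001] mm [ 3.2  1.1 -0.3] deg [ 0. -0.  0.]
```

>>> {"api": "jog_arm", "payload": {
  "plan": [0.002,0,0,0,0,0,0.004,0.001,0,0,0,0,0.005,0.001,0,0,0,0,0.005,0.001,0,0,0,0,0.005,0.001,0,0,0,0]
}}

```text
time: 33.8
tool_pos: [0.5314, -0.0423, 0.0087]
tcp_rot: [0.442, 0.552, -0.546, 0.449]
force: [0.7, 0.4, 3.3]
grip_width: 0.0166
```

On the floor (3.3 N); releasing, then lifting along the tool axis.

>>> {"api": "jog_arm", "payload": {
  "plan": [0,0,0,0,0,0,0,0,0,0,0,0,0,0,0,0,0,0,0,0,0,0,0,0,0,0,0,0,0,0],
  "jaw": 0.34
}}

```text
time: 34.42
tool_pos: [0.531, -0.0423, 0.0081]
tcp_rot: [0.442, 0.552, -0.547, 0.448]
force: [-0.3, 0.3, -0.4]
grip_width: 0.0312
```

>>> {"api": "jog_arm", "payload": {
  "plan": [-0.05,-0.01,0,0,0,0,-0.12,-0.025,0,0,0,0,-0.19,-0.04,0,0,0,0,-0.25,-0.053,0,0,0,0.2,-0.25,-0.053,0,0,0,0.4]
}}

```text
time: 35.05
tool_pos: [0.5334, -0.0428, 0.204]
tcp_rot: [0.499, 0.5, -0.494, 0.506]
force: [-1.1, -0.6, -0.2]
grip_width: 0.0312
```

>>> {"api": "jog_arm", "payload": {
  "plan": [-0.03,-0.05,-0.05,0,0,0,-0.05,-0.05,-0.15,0,0,0,-0.05,-0.05,-0.25,0,0,0,-0.05,-0.05,-0.25,0,0,0,-0.05,-0.05,-0.25,0,0,0]
}}

```text
time: 35.67
tool_pos: [0.491, 0.1462, 0.2375]
tcp_rot: [0.496, 0.504, -0.496, 0.504]
force: [0.2, -0.5, 0.4]
grip_width: 0.031
```

```bash
python3 g.py .5 .1 .2 0; python3 - <<'E'
from h import *
from nuts import nuts
for n,b in (("top",(300,170,480,250)),("scene",(115,155,262,235))):
    c=cams.camera(n); save(c,n+"F",None,1.3)
    save(c,n+"Fc",(115,120,490,270) if n=="top" else (100,140,280,260),2 if n=="top" else 4)
E
```

```text
t 35.67 pos [0.491  0.1462 0.2375] yaw 0.9 F [ 0.2 -0.5  0.4] w 0.031
shift [0.05   0.0111 0.0619] turn [ 0.03  -0.001 -0.   ] mm [37.5  8.3 46.4] deg [ 0.9 -0.  -0. ]
```

View pics/topFc.png

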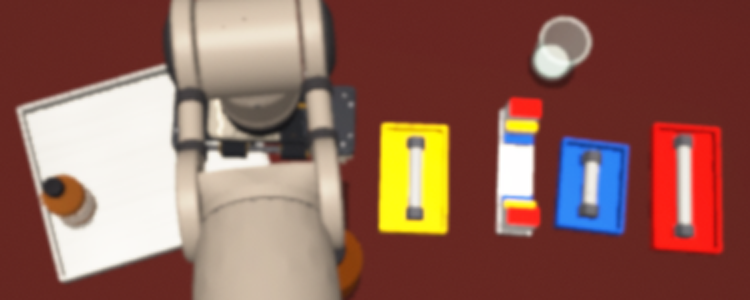

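View pics/sceneFc.png

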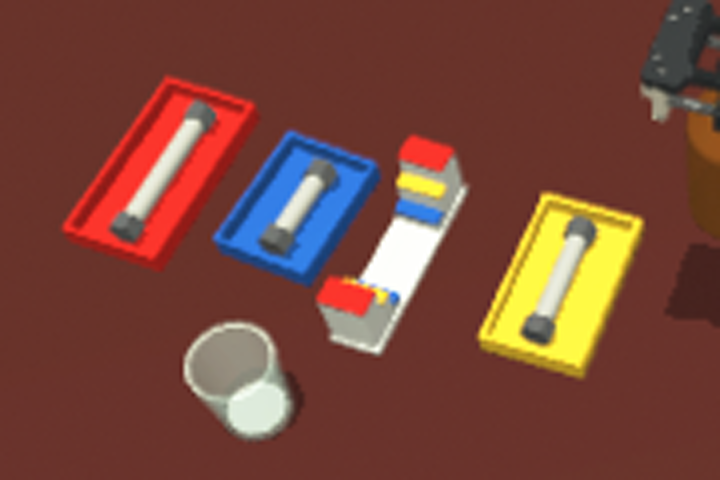

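All three columns lie flat and centred in their bins: yellow (415,178), blue (592,185) and red (684,185). The bottle and beaker stand where they were. Handing in.

```bash
python3 - <<'E'
from rig import job
print(job.finish_job())
E
```

```text
the job is handed in; nothing more can be done
None
```

All three columns are sorted and the job is handed in at about 36 s of the 72 s limit; no verdict is reported. I laid each column in the gauge until it touched its step, then set it on the floor of the matching bin and let go before taking the next.

| Column | Gauge step | Axis height in gauge | Contact force | Length | Bin |
|---|---|---|---|---|---|
| c | blue | about 32 mm | 8 N | 90 mm | blue |
| b | red | about 76 mm | 11 N | 140 mm | red |
| a | yellow | about 54 mm | 6 N | 115 mm | yellow |

- **Last checks:** The final top and scene views show each column flat and roughly centred in its bin, and the gripper is empty and clear of everything. I judged that by eye and did not re-measure the final positions. The amber bottle and the beaker are where they started. The jug is partly hidden by the arm in the last top view, and the arm never went near it.
- **Disagreements:**
  - The top and scene cameras differed by about 6 mm in x, so I used their average and the wrist views.
  - The arm was still settling for a few millimetres after fast moves, which I corrected before each lowering.
  - After lifting column a I straightened the tool, which tipped the held column about 12° in the air. I tilted it back before the gauge, and the wrist view then showed it level.

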